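# Sort test cartridges into a spring magazine and a flap-topped reject box

## Robot

A 6-joint arm with a two-finger parallel gripper is mounted at the origin on a cart in front of the work surface, level with it; the furniture and walls round the work are solid. World frame = base frame: x ahead of the robot, y to its left, z up, the work surface at z = 0. Lengths are in m, angles in rad, forces in N, time in s.
With the tool pointing down it reaches from about 0.25 to 0.775 m from the base axis. Payload 4 kg.
Tool frame: the origin (TCP) lies at the very end of the fingers, on their centre line; the grasp point (between the pads) lies hold_point_z behind it (hold_point_z is the distance from the TCP to the grasp point, in m); z points along the fingers, y is the direction in which the jaws open and shut (so a half turn about z gives the same grasp; the last joint's range is limited). The gripper opens to 94 mm and grips with 3 to 60 N. Pads are 16 mm wide; open, the fingers measure 119 mm over their backs; the gripper's body (75 mm by 177 mm) begins 78 mm behind the grasp point.
Start: joints at [-1.314, 0.087, 1.371, -0, 1.684, -0.103], TCP at [0.194, -0.515, 0.206] pointing down, gripper open.
Joint ranges: [-3.1, 3.1], [-0.76, 2.03], [0.27, 2.55], [-1.08, 4.22], [0.17, 2.65], [-2.57, 2.57]. Speed limits (rad/s): [2.79, 2.79, 3.14, 3.14, 3.14, 3.14].

## Interface

Orientations are given as [roll, pitch, yaw] about the fixed x, y, z axes, in that order (R = Rz(yaw) Ry(pitch) Rx(roll)).
In Python, from bench import * gives the robot as it stands.
- The arm moves only by the tool step_arm, never from a script. Its argument "increments" is text: rows parted by semicolons, each of 6 numbers parted by spaces: the shift along the tool's x, y, z in cm, then the turn, a rotation vector about the tool's x, y, z in rad. A call has 1 to 5 rows; each row shifts and turns the commanded pose from where the row before left it, along the tool's axes as they then stand; what a row does not reach is not made up. A row lasts 1/10 s, in which the tool goes at most 50 mm and 8.59 degrees, less where a joint would pass 70% of its speed; a pose out of reach is approached as far as the arm can. A call is refused whole if a number of a shift passes 5 or a number of a turn 0.15, either way. A call with a gripper value outside its range is refused whole. "claw" is the gripper's target within -1 to 1 (shut at 1, half-way at 0, fully open at -1), set as the call begins (left out, the last holds). The fingers move at their own pace and stop on an object; the grip force is fixed at half the most. Time passes only in rows, so rows that do not move let the fingers close. It gives the time, the measured TCP pose, the force and the opening at its end, in the units of the state.
- get_obs(): the state, without advancing time (a new reading comes with each control period).
- snapshot(name): name is "scene" or "top" or "wrist"; returns the picture (420x560x3 uint8, red, green, blue); there is no depth.
- calibration(name): a dict with "camera_matrix" (3x3 intrinsics, pixels), "eye" and "orientation" of the camera in the world; the wrist camera has in their place "tool_from_camera" (4x4, takes a point from camera to tool coordinates, whose origin is the TCP and whose axes are the flange's). Camera axes: x right, y up, looking along -z (the intrinsics and any distortion apply to the point x, -y, -z); pixel columns grow to the right and rows downward; lengths in m; the calibration is good to about 2 mm. A picture is of the moment at which its call begins: read the wrist's pose just before it. calibration takes no time and is no camera call.
- close_job(): hands the job in, once; it reports no verdict.
The state is a dict: "time": time; "joint_positions": joint angles; "qvel": joint speeds; "joint_torque": joint torques, N m; "tool_pos": TCP position; "ee_rot": TCP orientation; "wrist_force": force on the tool from outside, world axes, zero at the start; "wrist_torque": the same for the moment, N m; "width": finger opening in m.
Only numpy, scipy, OpenCV 4.12 (cv2) and the standard library are available. Lean on these libraries where they do the work, as an engineer would, in place of code of your own. Each camera call takes 0.05 s, during which the arm holds its last target. There are 200 camera calls.

## Task

Sort the test cartridges lying on the worktop by their tags: lay each green-tagged one in the mouth of the grey spring magazine and press it down until the yellow lips spring back over it, and push each red-tagged one down through the black flaps of the reject box so that it drops inside and the flaps shut behind it. There are two or three green ones and two red ones; do not disturb the roll of tape, the small blue-capped bottle or the red marker that stand by them.

Things in the scene. Friction and masses are not known exactly. Their poses are not given: they have to be found in the camera images.
- green_1_center (a point): a flat white plastic test cartridge, 66 mm long (its x) by 46 mm wide (its y) by 22 mm thick (its z), 60 g, with a green tag on its top, underside and one end; both faces alike. This point is its centre, 11 mm above its underside. At the start it lies flat on the worktop, if it is there at all
- green_2_center (a point): a flat white plastic test cartridge, 66 mm long (its x) by 46 mm wide (its y) by 22 mm thick (its z), 60 g, with a green tag on its top, underside and one end; both faces alike. This point is its centre, 11 mm above its underside. At the start it lies flat on the worktop, if it is there at all
- green_3_center (a point): a flat white plastic test cartridge, 66 mm long (its x) by 46 mm wide (its y) by 22 mm thick (its z), 60 g, with a green tag on its top, underside and one end; both faces alike. This point is its centre, 11 mm above its underside. At the start it lies flat on the worktop, if it is there at all
- red_1_center (a point): a flat white plastic test cartridge, 66 mm long (its x) by 46 mm wide (its y) by 22 mm thick (its z), 60 g, with a red tag on its top, underside and one end; both faces alike. This point is its centre, 11 mm above its underside. At the start it lies flat on the worktop
- red_2_center (a point): a flat white plastic test cartridge, 66 mm long (its x) by 46 mm wide (its y) by 22 mm thick (its z), 60 g, with a red tag on its top, underside and one end; both faces alike. This point is its centre, 11 mm above its underside. At the start it lies flat on the worktop
- magazine: fixed spring magazine: grey upright well, open on top, on an aluminium foot 118 x 84 mm, green marking on its long sides. Origin: centre of its underside; z up, x along the well's long side. The well, 70 mm (x) by 51 mm (y), takes three cartridges stacked flat, length along x, either way round. Corner posts rise to 127 mm, flared; side walls to 109 mm, only 82 mm over the middle 44 mm (finger notches)
- magazine_mouth (a point): centre of the magazine's mouth, 106 mm above the worktop, level with the hinges of the yellow spring lips, one at each x end, which slope down into the well. A cartridge laid in the mouth rests on their slopes, its underside about 4 mm below this point (top about 124 mm above the worktop), between the corner posts
- lip_level (a point): on the well's axis at the level of the lips' tips, 90 mm above the worktop; the tips stand 8 mm in from the end walls. Press a cartridge down on the middle of its top (10 to 20 N): the lips swing outward and, once its top is 5 mm below this point, spring back over it. Let go, it rises and stays with its top at this level, earlier ones below it
- follower (a joint): the black spring plate in the magazine's well on which the cartridges stack: 0 = up, empty (its top level with the lips' tips), grows in m as it is pressed down, at most 0.076; one loaded cartridge holds it at 0.022, two at 0.044, three at 0.066; the spring pushes up with 2.5 N, growing by 0.05 N per mm
- reject_box: fixed reject box: grey, 124 mm (x) by 112 mm (y) by 130 mm high, white top, red marking on its -x side. Origin: centre of its underside; z up. In the middle of its top an opening 80 mm (x) by 66 mm (y) is shut by two black sprung flaps, flush with the top, hinged along the two long edges and meeting in the middle
- flap_middle (a point): middle of the shut flaps, 129 mm above the worktop. The flaps bear a cartridge laid flat on them, length along the box's x; pressed on the middle of its top with about 10 N it swings them down, and when its top is 30 to 38 mm below this point it has passed between them and drops inside, where there is room for both
- flap_left (a joint): slippery black reject box flap at the +y side: 0 = shut, grows in rad as it swings down, at most 1.5; springs back to 0
- flap_right (a joint): slippery black reject box flap at the -y side: 0 = shut, grows in rad as it swings down, at most 1.5; springs back to 0
- roll_of_tape: bystander: yellow roll of tape lying flat, 73 mm across, 19 mm high; origin at the centre of its underside
- small_bottle: bystander: small white bottle with a blue cap, 44 mm across, 92 mm high; origin at the centre of its underside
- red_marker: bystander: red marker pen lying, 135 mm long (its y), 16 mm thick; origin at the centre of its underside
There are look-alikes about, which are no part of the job. Of the things that look like the reject_box, the larger one is meant.

How it is judged:
At the end, for the whole second after the job is handed in: each green-tagged cartridge present lies flat (tilt under 0.12 rad) in the magazine below the lips, centre at most 83 mm up and within 8 mm of the axis; each red-tagged one is inside the reject box, centre below 85 mm; both flaps are shut within 0.12 rad (z of green_1_center in the frame of magazine between 0.01 and 0.083 m and horizontal distance between each of green_1_center, green_2_center, green_3_center and magazine below 0.008 m and angle between the z axis of each of green_1_center, green_2_center, green_3_center and the z axis of magazine, either way round below 0.12 rad and z of green_2_center in the frame of magazine between 0.01 and 0.083 m and z of green_3_center in the frame of magazine between 0.01 and 0.083 m and height (world z) of each of red_1_center, red_2_center below 0.085 m and x of red_1_center in the frame of reject_box between -0.06 and 0.06 m and y of red_1_center in the frame of reject_box between -0.054 and 0.054 m and x of red_2_center in the frame of reject_box between -0.06 and 0.06 m and y of red_2_center in the frame of reject_box between -0.054 and 0.054 m and value of joint each of flap_left, flap_right below 0.12 rad); the robot touches nothing.
It fails at once if the roll of tape is moved by more than 3 cm (distance of roll_of_tape from where it was at the start of the episode above 0.03 m).
It fails at once if the small bottle is moved by more than 3 cm (distance of small_bottle from where it was at the start of the episode above 0.03 m).
It fails at once if the red marker is moved by more than 3 cm (distance of red_marker from where it was at the start of the episode above 0.03 m).
Of green_1, green_2, green_3 only 2 to 3 are there at a start; the rules pass over those that are not, and their reading is None.
At some moment in a run one of green_1, green_2, green_3, red_1, red_2 may be knocked a few centimetres aside while the robot is not near it.
Once in a run the grip may slacken for a moment while it holds something.
It also fails if it takes over 210 s, if anything falls off the work surface, if the arm or the gripper's body presses on something with over 40 N, if the wrist force passes 120 N, or if a joint passes its speed limit or range.

## Working session

There is one attempt and no reset: what is moved stays moved. The work goes in short steps, Python scripts to look and compute and a tool call to move; the robot and the scene stay as the last step left them, time stands still between calls to the robot, and variables do not carry over. Pictures are saved under pics/ and viewed, about 12 in all and at most 16, crops included, and the job is handed in when it is done.

Besides the shell and the picture viewer there is one more tool, called after "Emit:" by a JSON object that holds its "op" and its "data". step_arm: Moves the arm, as the interface text tells. Its arguments: {"type":"object","properties":{"increments":{"type":"string"},"claw":{"type":"number"}},"required":["increments"]}

```bash
mkdir -p pics; ls; python3 - <<'E'
from bench import *
import cv2
for n in ["scene","top"]:
    im=snapshot(n); cv2.imwrite(f"pics/{n}0.png",im[...,::-1]); c=calibration(n); print(n,c)
print(calibration("wrist"))
print(get_obs())
E
```

```text
pics
scene {'camera_matrix': array([[526.77783532,   0.        , 283.78303934],
       [  0.        , 526.77783532, 207.74890818],
       [  0.        ,   0.        ,   1.        ]]), 'eye': array([-0.19102111, -0.89163697,  1.02404597]), 'orientation': array([ 0.85615739, -0.00164118, -0.82125366])}
top {'camera_matrix': array([[425.5130286 ,   0.        , 278.38391906],
       [  0.        , 425.5130286 , 205.31119228],
       [  0.        ,   0.        ,   1.        ]]), 'eye': array([ 0.36943238, -0.16669711,  1.12547847]), 'orientation': array([ 0.23699805, -0.0069674 , -1.53567625])}
{'camera_matrix': array([[372.99015801,   0.        , 277.85996967],
       [  0.        , 372.99015801, 207.63158446],
       [  0.        ,   0.        ,   1.        ]]), 'tool_from_camera': array([[-1.39220678e-04,  9.64445366e-01,  2.64282266e-01,
         7.72419340e-02],
       [ 9.99999902e-01,  2.31050261e-05,  4.42470586e-04,
        -9.44332404e-04],
       [ 4.20632458e-04,  2.64282302e-01, -9.64445275e-01,
        -1.78980549e-01],
       [ 0.00000000e+00,  0.00000000e+00,  0.00000000e+00,
         1.00000000e+00]])}
{'time': 0.1, 'joint_positions': array([-1.31409208e+00,  8.79210011e-02,  1.37208285e+00,  2.14177662e-05,
        1.68360623e+00, -1.03142491e-01]), 'qvel': array([-0.00157678, -0.00131014, -0.0040842 ,  0.00031549,  0.00015716,
        0.00122255]), 'joint_torque': array([ 2.12919527e-03, -3.41249728e+01, -3.03302336e+01,  7.20627070e-02,
        3.03701707e-02, -9.15295641e-05]), 'tool_pos': array([ 0.19352804, -0.51430502,  0.2044097 ]), 'ee_rot': array([-3.13958814e+00, -2.28886953e-04,  3.59848901e-01]), 'wrist_force': array([ 0.58646354,  0.2119948 , -0.45869532]), 'wrist_torque': array([-0.02972148,  0.01530633,  0.03677358]), 'width': 0.0941330407770263}
```

View pics/top0.png

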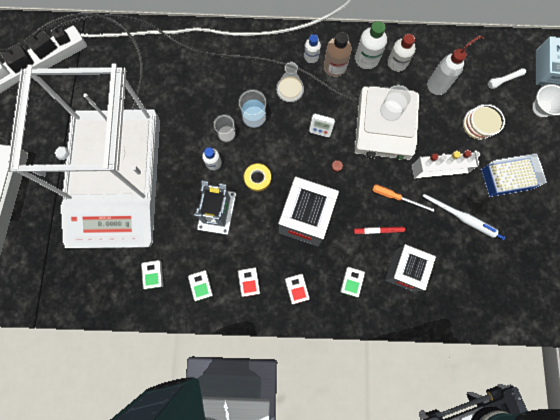

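View pics/scene0.png

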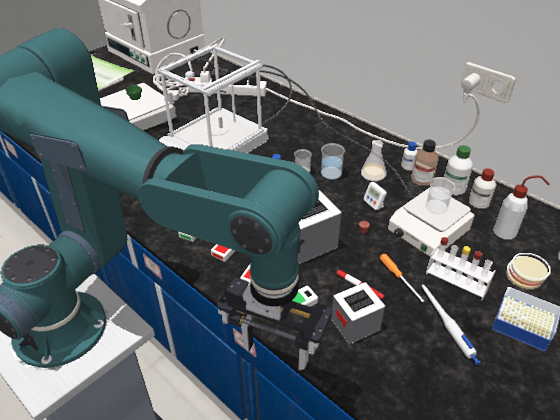

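```bash
cat > h.py <<'E'
from bench import *
import numpy as np, cv2
from scipy.spatial.transform import Rotation as R
def cam(n,obs=None):
    c=calibration(n)
    if n=="wrist":
        T=np.eye(4); T[:3,:3]=R.from_euler("xyz",obs["ee_rot"]).as_matrix(); T[:3,3]=obs["tool_pos"]
        T=T@c["tool_from_camera"]; return c["camera_matrix"],T[:3,:3],T[:3,3]
    return c["camera_matrix"],R.from_euler("xyz",c["orientation"]).as_matrix(),np.array(c["eye"])
def pts(px,z,C):
    K,Rm,e=C; px=np.atleast_2d(px).astype(float)
    d=np.c_[(px[:,0]-K[0,2])/K[0,0],-(px[:,1]-K[1,2])/K[1,1],-np.ones(len(px))]@Rm.T
    return e+d*((z-e[2])/d[:,2])[:,None]
def look(n,name=None):
    o=get_obs(); im=snapshot(n)
    if name: cv2.imwrite(f"pics/{name}.png",im[...,::-1])
    return im,cam(n,o),o
def blobs(m,amin):
    cs,_=cv2.findContours(m.astype(np.uint8),cv2.RETR_EXTERNAL,cv2.CHAIN_APPROX_NONE)
    return [c[:,0,:] for c in cs if cv2.contourArea(c)>amin]
def rect(p):  # rectangle in world xy -> centre, long-axis yaw, sizes
    (cx,cy),(w,h),a=cv2.minAreaRect((p[:,:2]*1000).astype(np.float32))
    if h>w: w,h,a=h,w,a+90
    return cx,cy,(a+90)%180-90,w,h
def tags(im):
    hsv=cv2.cvtColor(im,cv2.COLOR_RGB2HSV).astype(int); H,S,V=hsv[...,0],hsv[...,1],hsv[...,2]
    g=(abs(H-65)<20)&(S>110)&(V>80); r=((H<8)|(H>172))&(S>130)&(V>100)
    w=(S<60)&(V>150)
    return g,r,w
E
python3 - <<'E'
from h import *
im=cv2.imread("pics/top0.png")[...,::-1].copy(); C=cam("top")
g,r,w=tags(im)
for nm,m in (("g",g),("r",r)):
  full=m|w|(im.max(2)>140)
  for b in blobs(full,150):
    z=np.zeros(m.shape,np.uint8); cv2.fillPoly(z,[b],1); 
    if (m&(z>0)).sum()>60: print(nm,b.mean(0).round(),np.round(rect(pts(b,.022,C)),1))
for n,px,z in (("mag",(215,207),.12),("box",(309,210),.13),("bottle",(211,155),.09),("tape",(257,177),.01),("mk",(380,230),.01)): print(n,pts(px,z,C).round(3))
cv2.imwrite("pics/t1.png",cv2.resize(im[140:310,130:430],None,fx=2.6,fy=2.6,interpolation=2)[...,::-1])
E
```

```text
g [200. 285.] [419.   28.3  18.8  68.6  47.6]
g [352. 282.] [ 442.5 -361.2  -14.7   68.6   47.1]
g [151. 274.] [442.8 154.9  10.5  67.7  47.5]
r [297. 288.] [ 420.  -219.1   17.5   67.3   47.5]
r [248. 282.] [432.9 -95.   11.7  67.5  47.5]
r [379. 230.] [ 579.3 -432.5  -85.4  133.5   15.5]
r [452.  67.] [1063.1 -644.4  -42.9  151.7   62. ]
r [ 75. 123.] [822.5 394.9  10.7 688.2 430.8]
mag [[ 0.603 -0.012  0.12 ]]
box [[ 0.601 -0.239  0.13 ]]
bottle [[0.746 0.013 0.09 ]]
tape [[ 0.717 -0.104  0.01 ]]
mk [[ 0.581 -0.438  0.01 ]]
```

View pics/t1.png

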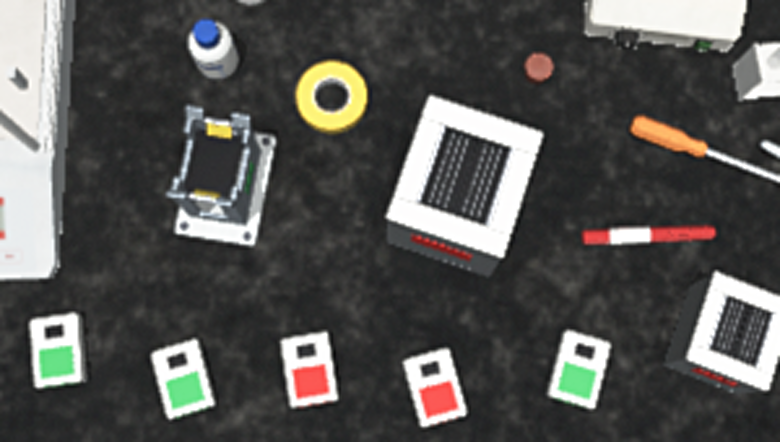

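```bash
cat >> h.py <<'E'
def plan(x,y,z,yawdeg,o=None):
    o=o or get_obs(); M=R.from_euler("xyz",o["ee_rot"])
    T=R.from_euler("xyz",[np.pi,0,np.radians(yawdeg)])
    print("turn",(M.inv()*T).as_rotvec().round(3),"then shift cm",(T.inv().apply(np.array([x,y,z])-o["tool_pos"])*100).round(2),"from",o["tool_pos"].round(4))
E
python3 - <<'E'
from h import *
im=cv2.imread("pics/top0.png")[...,::-1].copy(); C=cam("top")
g,r,w=tags(im)
for b in blobs(w,800):
    c=b.mean(0)
    if 260<c[0]<450 and 180<c[1]<300: print(c.round(),np.round(rect(pts(b,.13,C)),1))
k=(im.max(2)<60)
m=k.copy(); m[:185]=0;m[235:]=0;m[:,:285]=0;m[:,335:]=0
for b in blobs(m,300): print("flap",np.round(rect(pts(b,.129,C)),1))
off=lambda u,v:(130+u/2.6,140+v/2.6)
p=pts([off(*q) for q in ((190,110),(250,118),(175,190),(237,200))],.127,C); print(p.round(3),p.mean(0), np.degrees(np.arctan2(*( (p[0]+p[1]-p[2]-p[3])[[1,0]]))))
plan(.4425,-.361,.15,-14.7)
E
```

```text
[415. 267.] [ 474.5 -487.3  -19.8   85.2   76.6]
[309. 207.] [ 608.9 -237.7  -16.9  125.6  113.2]
flap [ 608.9 -237.9  -17.2   74.8   59.8]
[[ 0.662  0.021  0.127]
 [ 0.656 -0.036  0.127]
 [ 0.584  0.029  0.127]
 [ 0.577 -0.029  0.127]] [ 0.61978409 -0.00398383  0.127     ] -5.433062722944592
turn [-0.002  0.     0.616] then shift cm [ 20.19 -21.15   5.44] from [ 0.1935 -0.5143  0.2044]
```

Emit:
{"op": "step_arm", "data": {"increments": "0 0 0 0 0 0.123;0 0 0 0 0 0.123;0 0 0 0 0 0.123;0 0 0 0 0 0.123;0 0 0 0 0 0.123", "claw": -1}}

```text
time: 0.6
tool_pos: [0.1935, -0.5145, 0.2048]
ee_rot: [-3.14, 0.001, -0.26]
wrist_force: [0.4, 0.4, 0.0]
width: 0.0941
```

Emit:
{"op": "step_arm", "data": {"increments": "2.5 -2.6 0 0 0 0;2.5 -2.6 0 0 0 0;2.5 -2.6 0 0 0 0;2.5 -2.6 0 0 0 0;2.5 -2.6 0 0 0 0"}}

```text
time: 1.1
tool_pos: [0.3483, -0.4194, 0.2049]
ee_rot: [-3.141, 0.001, -0.255]
wrist_force: [-0.0, 0.6, 0.6]
width: 0.0938
```

Emit:
{"op": "step_arm", "data": {"increments": "2.6 -2.7 0 0 0 0;2.6 -2.7 1 0 0 0;2.5 -2.7 2 0 0 0;0 0 1 0 0 0;0 0 0 0 0 0"}}

```text
time: 1.6
tool_pos: [0.4415, -0.3602, 0.1626]
ee_rot: [-3.139, 0.005, -0.254]
wrist_force: [-0.2, -0.4, 1.0]
width: 0.0942
```

```bash
cat >> h.py <<'E'
def cart(name,near):
    im,C,o=look("wrist",name); g,r,w=tags(im)
    full=((g|r|w|(im.max(2)>140))).astype(np.uint8)
    for b in blobs(full,1500):
        z=np.zeros(full.shape,np.uint8); cv2.fillPoly(z,[b],1)
        q=rect(pts(b,.022,C))
        if (g&(z>0)).sum()>300 or (r&(z>0)).sum()>300: print("G" if (g&(z>0)).sum()>300 else "R",b.mean(0).round(),np.round(q,1))
        if np.hypot(q[0]-near[0],q[1]-near[1])<40 and abs(q[3]-66)<8: plan(q[0]/1e3,q[1]/1e3,.005,q[2],o)
E
python3 -c "
from h import *
cart('w1',(442,-361))"
```

```text
R [ 15. 272.] [434.4 -95.2  11.7  65.5  46.5]
R [129. 244.] [ 428.  -217.    18.3   52.7   46.6]
G [279. 196.] [ 440.3 -359.6  -14.4   57.2   45.5]
```

View pics/w1.png

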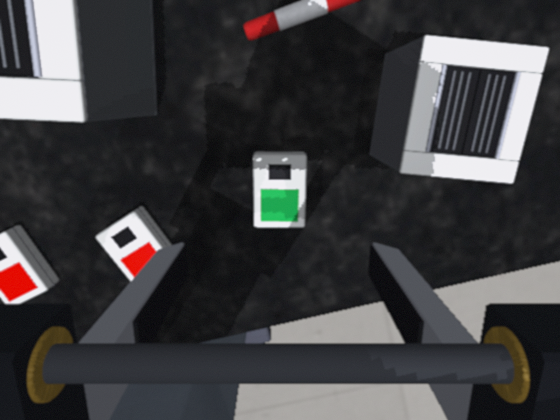

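Emit:
{"op": "step_arm", "data": {"increments": "0.1 0.05 4 0 0 0;0 0 4 0 0 0;0 0 4 0 0 0;0 0 2.7 0 0 0;0 0 1 0 0 0"}}

```text
time: 2.15
tool_pos: [0.4405, -0.3622, 0.0058]
ee_rot: [-3.14, 0.005, -0.258]
wrist_force: [-0.1, -0.3, -0.4]
width: 0.0941
```

Emit:
{"op": "step_arm", "data": {"increments": "0 0 0 0 0 0;0 0 0 0 0 0;0 0 0 0 0 0;0 0 0 0 0 0;0 0 0 0 0 0", "claw": 1}}

```text
time: 2.65
tool_pos: [0.4438, -0.363, 0.0098]
ee_rot: [3.14, -0.002, -0.255]
wrist_force: [0.0, 0.2, -0.3]
width: 0.0574
```

Emit:
{"op": "step_arm", "data": {"increments": "0 0 0 0 0 0;0 0 0 0 0 0;0 0 0 0 0 0;0 0 0 0 0 0;0 0 0 0 0 0"}}

```text
time: 3.15
tool_pos: [0.4435, -0.3624, 0.0089]
ee_rot: [3.141, -0.001, -0.255]
wrist_force: [0.2, 1.1, 3.4]
width: 0.0457
```

Emit:
{"op": "step_arm", "data": {"increments": "0 0 -4 0 0 0;0 0 -5 0 0 0;0 0 -5 0 0 0;0 0 -5 0 0 0;0 0 -5 0 0 0"}}

```text
time: 3.65
tool_pos: [0.4428, -0.362, 0.2497]
ee_rot: [-3.141, 0.001, -0.255]
wrist_force: [1.1, -1.0, -0.6]
width: 0.0458
```

```bash
python3 -c "
from h import *
plan(.5,-.004,.25,-5.4)"
```

```text
turn [-0.     0.001 -0.161] then shift cm [ 2.330e+00 -3.618e+01 -3.000e-02] from [ 0.4428 -0.362   0.2497]
```

Emit:
{"op": "step_arm", "data": {"increments": "0 0 0 0 0 -0.08;0 0 0 0 0 -0.08;0.6 -4.5 0 0 0 0;0.6 -4.5 0 0 0 0;0.6 -4.5 0 0 0 0"}}

```text
time: 4.15
tool_pos: [0.4738, -0.2285, 0.2474]
ee_rot: [-3.141, 0.001, -0.097]
wrist_force: [0.3, -0.4, -0.0]
width: 0.0459
```

Emit:
{"op": "step_arm", "data": {"increments": "0.5 -4.5 0 0 0 0;0 -4.5 0 0 0 0;0 -4.5 0 0 0 0;0 -4.5 0 0 0 0;0 -4.6 0 0 0 0"}}

```text
time: 4.65
tool_pos: [0.5001, -0.0035, 0.2477]
ee_rot: [3.141, 0.001, -0.096]
wrist_force: [-0.0, -0.3, -0.3]
width: 0.0459
```

Emit:
{"op": "step_arm", "data": {"increments": "0 0 0 0 0 0;0 0 0 0 0 0;0 0 0 0 0 0"}}

```text
time: 4.95
tool_pos: [0.5003, -0.006, 0.2479]
ee_rot: [3.141, 0.001, -0.096]
wrist_force: [-0.3, -0.3, 0.1]
width: 0.0453
```

```bash
python3 -c "
from h import *
im,C,o=look('wrist','w2'); print(o['tool_pos'],o['ee_rot'],o['width'])"
```

```text
[ 0.50026168 -0.00603857  0.24793651] [ 3.14086164e+00  8.86331207e-04 -9.62027127e-02] 0.045298349289681045
```

View pics/w2.png

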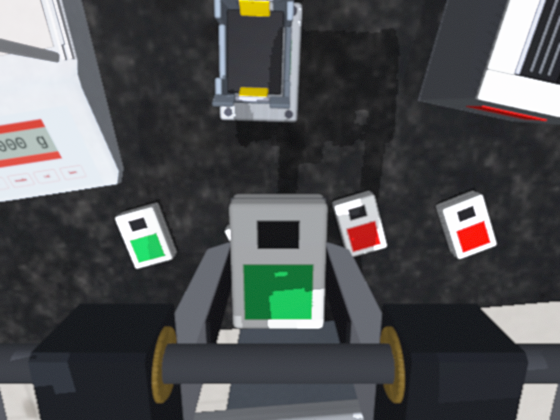

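Emit:
{"op": "step_arm", "data": {"increments": "-2 0 0 0 0 0;-2 0 0 0 0 0;-2 0 0 0 0 0;0 0 0 0 0 0;0 0 0 0 0 0"}}

```text
time: 5.5
tool_pos: [0.441, -0.0006, 0.2487]
ee_rot: [3.141, -0.001, -0.097]
wrist_force: [0.3, 0.5, -0.0]
width: 0.0455
```

```bash
python3 -c "
from h import *
im,C,o=look('wrist','w3'); print(o['tool_pos'],o['ee_rot'],o['width'])
hsv=cv2.cvtColor(im,cv2.COLOR_RGB2HSV).astype(int)
y=(abs(hsv[...,0]-25)<8)&(hsv[...,1]>150)&(hsv[...,2]>120)
ps=[]
for b in blobs(y,40):
    x,yy,w,h=cv2.boundingRect(b); print(x,yy,w,h); q=rect(pts(b,.098,C)); print(np.round(q,1)); print('edges',pts([[x+w/2-.5,yy],[x+w/2-.5,yy+h-1]],.106,C).round(4)[:,:2].tolist(),pts([[x+w/2-.5,yy],[x+w/2-.5,yy+h-1]],.09,C).round(4)[:,:2].tolist())
cv2.imwrite('pics/w3c.png',cv2.resize(im[0:220,130:400],None,fx=2.8,fy=2.7,interpolation=2)[...,::-1])
"
```

```text
[ 0.4410485  -0.00056111  0.24868037] [ 3.14134202e+00 -1.33391822e-03 -9.73772545e-02] 0.04554819090896943
397 376 7 25
[ 218.6 -107.9   -6.7   30.3    4.6]
edges [[0.2408, -0.1049], [0.2112, -0.1046]] [[0.227, -0.1098], [0.1959, -0.1095]]
153 347 6 54
[261.1 146.6 -10.4  65.6   5.3]
edges [[0.2986, 0.137], [0.2357, 0.1487]] [[0.2877, 0.1442], [0.2217, 0.1564]]
398 346 6 28
[ 253.8 -107.3    5.4   33.4    4.1]
edges [[0.2761, -0.1059], [0.2444, -0.1055]] [[0.2641, -0.1108], [0.2308, -0.1104]]
237 11 30 7
[590.4   7.2  82.3  23.3   4.1]
edges [[0.5906, 0.0067], [0.5863, 0.0072]] [[0.5942, 0.0073], [0.5898, 0.0079]]
```

View pics/w3c.png

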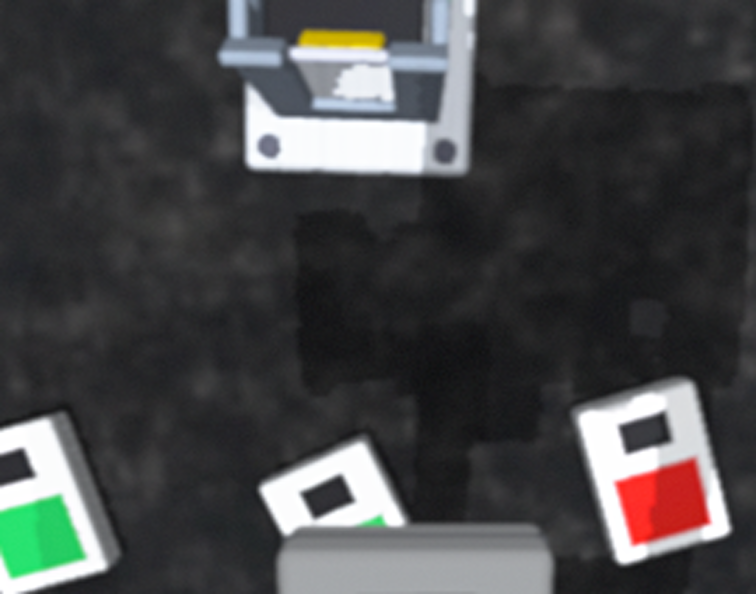

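Emit:
{"op": "step_arm", "data": {"increments": "3.5 0 0 0 0 0;3.5 0 0 0 0 0;3 0 0 0 0 0;0 0 0 0 0 0;0 0 0 0 0 0"}}

```text
time: 6.05
tool_pos: [0.5408, -0.0094, 0.2471]
ee_rot: [3.142, 0.003, -0.096]
wrist_force: [-1.0, 0.5, -0.8]
width: 0.0462
```

```bash
cat >> h.py <<'E'
def lips(name):
    im,C,o=look('wrist',name); print(o['tool_pos'].round(4),o['ee_rot'].round(3),o['width'])
    hsv=cv2.cvtColor(im,cv2.COLOR_RGB2HSV).astype(int)
    y=(abs(hsv[...,0]-25)<8)&(hsv[...,1]>150)&(hsv[...,2]>120); y[250:]=0
    for b in blobs(y,40):
        x,yy,w,h=cv2.boundingRect(b); print(x,yy,w,h); print(np.round(rect(pts(b,.098,C)),1)); e=[[x+w/2-.5,yy],[x+w/2-.5,yy+h-1]]
        print('edges106',pts(e,.106,C).round(4)[:,:2].tolist(),'90',pts(e,.09,C).round(4)[:,:2].tolist())
    return im,C,o
E
python3 -c "
from h import *
im,C,o=lips('w4')
cv2.imwrite('pics/w4c.png',cv2.resize(im[0:220,130:400],None,fx=2.8,fy=2.7,interpolation=2)[...,::-1])
"
```

```text
[ 0.5408 -0.0094  0.2471] [ 3.142e+00  3.000e-03 -9.600e-02] 0.04615672564198459
241 136 28 10
[589.5   7.5  84.5  23.6   7.7]
edges106 [[0.594, 0.0065], [0.5865, 0.0073]] 90 [[0.5928, 0.0076], [0.5849, 0.0085]]
241 57 30 12
[ 6.525e+02 -5.000e-01  8.450e+01  2.380e+01  8.500e+00]
edges106 [[0.6558, -0.0013], [0.6476, -0.0004]] 90 [[0.6577, -0.0006], [0.6491, 0.0004]]
319 0 75 32
[679.7 -83.6  84.5  58.5  22.5]
edges106 [[0.6891, -0.083], [0.6672, -0.0821]] 90 [[0.6927, -0.0864], [0.6697, -0.0855]]
```

View pics/w4c.png

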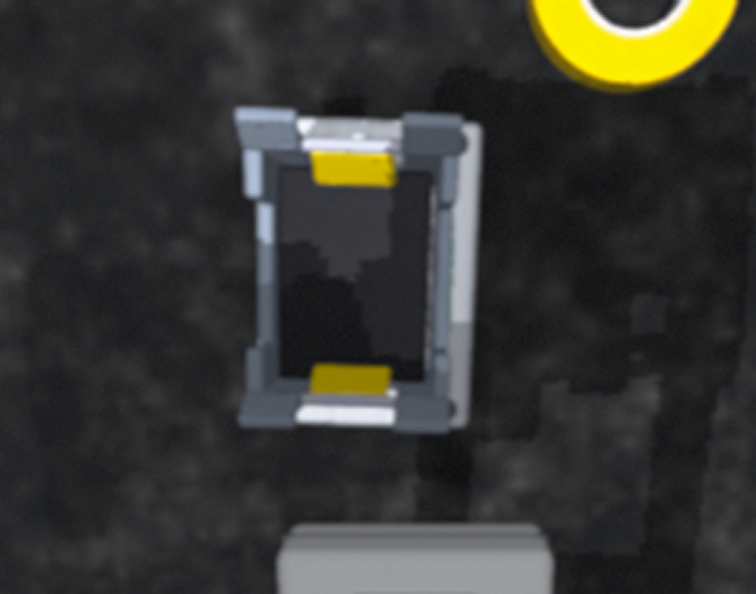

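```bash
python3 -c "
from h import *
im=cv2.imread('pics/top0.png')[...,::-1].copy(); C=cam('top')
hsv=cv2.cvtColor(im,cv2.COLOR_RGB2HSV).astype(int)
y=(abs(hsv[...,0]-25)<9)&(hsv[...,1]>120)&(hsv[...,2]>100); y[:, :180]=0; y[:,240:]=0;y[:160]=0;y[240:]=0
for b in blobs(y,3): print(b.mean(0),np.round(rect(pts(b,.098,C)),1))
k=im.max(2)<45; k[:, :195]=0; k[:,235:]=0;k[:190]=0;k[222:]=0
for b in blobs(k,100): print(b.mean(0),np.round(rect(pts(b,.09,C)),1), b.min(0),b.max(0))
# cartridge held, wrist w4
im=cv2.imread('pics/w4.png')[...,::-1]; print(im[190:200,278].max(1), im[322:335,278].max(1))
K=calibration('wrist')['camera_matrix'];T=calibration('wrist')['tool_from_camera']
for zt in (-.013,): print(pts([[230,200],[327,200],[278.5,200],[278.5,327]],zt,(K,T[:3,:3],T[:3,3])).round(4))
"
```

```text
[209.23529412 213.88235294] [589.8   5.2  82.5  20.5   3.3]
[213.54166667 190.04166667] [651.1  -1.4 -87.9  22.9  10.4]
[ 46  39  39  55  89 111 115 106 104 111] [247 247 247 247 245 230 151  69  28  27  26  27  27]
[[ 0.0349 -0.0229 -0.013 ]
 [ 0.0349  0.0216 -0.013 ]
 [ 0.0349 -0.0007 -0.013 ]
 [-0.0313 -0.0007 -0.013 ]]
```

```bash
python3 -c "
from h import *
plan(.6192,.0028,.16,-6.7)"
```

```text
turn [0.    0.002 0.021] then shift cm [ 7.7  -2.12  8.78] from [ 0.5403 -0.0092  0.2478]
```

Emit:
{"op": "step_arm", "data": {"increments": "0 0 0 0 0.002 0.021;3 -0.8 0 0 0 0;3 -0.8 1 0 0 0;1.7 -0.52 3 0 0 0;0 0 4 0 0 0"}}

```text
time: 6.6
tool_pos: [0.6221, 0.0034, 0.1705]
ee_rot: [-3.141, -0.009, -0.116]
wrist_force: [0.1, -0.4, -1.4]
width: 0.0454
```

Emit:
{"op": "step_arm", "data": {"increments": "0 0 0.8 0 0 0;0 0 0 0 0 0;0 0 0 0 0 0;0 0 0 0 0 0"}}

```text
time: 7.0
tool_pos: [0.6205, 0.0029, 0.1642]
ee_rot: [-3.141, -0.008, -0.116]
wrist_force: [0.3, -0.3, -0.7]
width: 0.0454
```

```bash
python3 -c "
from h import *
plan(.6192,.0028,.112,-6.7)"
```

```text
turn [-0.    -0.008  0.   ] then shift cm [-0.13  0.03  5.22] from [0.6205 0.0029 0.1642]
```

Emit:
{"op": "step_arm", "data": {"increments": "-0.1 0.03 1.5 0 -0.007 0;0 0 1.5 0 0 0;0 0 1.0 0 0 0;0 0 0 0 0 0;0 0 0 0 0 0"}}

```text
time: 7.5
tool_pos: [0.6193, 0.0026, 0.119]
ee_rot: [3.141, 0.003, -0.117]
wrist_force: [5.5, -0.4, -2.8]
width: 0.0457
```

Emit:
{"op": "step_arm", "data": {"increments": "0 0 0.4 0 0 0;0 0 0.4 0 0 0;0 0 0.2 0 0 0;0 0 0 0 0 0;0 0 0 0 0 0"}}

```text
time: 8.0
tool_pos: [0.6196, 0.0028, 0.1114]
ee_rot: [3.142, 0.001, -0.116]
wrist_force: [5.4, 0.1, 1.6]
width: 0.0455
```

```bash
python3 -c "
from h import *
plan(.6192,.0028,.112,-6.7);print(get_obs()['wrist_force'])"
```

```text
turn [0.    0.001 0.001] then shift cm [-0.04  0.   -0.06] from [0.6196 0.0028 0.1114]
[5.38503117 0.1229133  1.63185334]
```

Emit:
{"op": "step_arm", "data": {"increments": "0.1 0 0 0 0 0;0 0 0 0 0 0;0 0 0 0 0 0;0 0 0 0 0 0;0 0 0 0 0 0", "claw": -0.4}}

```text
time: 8.5
tool_pos: [0.6187, 0.003, 0.1103]
ee_rot: [3.142, 0.006, -0.116]
wrist_force: [1.5, -0.8, -0.4]
width: 0.0658
```

Emit:
{"op": "step_arm", "data": {"increments": "0 0 -2 0 0 0;0 0 -3 0 0 0;0 0 -1 0 0 0;0 0 0 0 0 0;0 0 0 0 0 0"}}

```text
time: 9.0
tool_pos: [0.6191, 0.0028, 0.1697]
ee_rot: [3.142, 0.006, -0.116]
wrist_force: [0.7, 0.2, -0.1]
width: 0.0661
```

Emit:
{"op": "step_arm", "data": {"increments": "0 0 0 0 0 0;0 0 0 0 0 0;0 0 0 0 0 0;0 0 0 0 0 0;0 0 0 0 0 0", "claw": 1}}

```text
time: 9.5
tool_pos: [0.6194, 0.0028, 0.1704]
ee_rot: [3.142, 0.005, -0.116]
wrist_force: [0.0, 0.2, 0.4]
width: 0.0292
```

Emit:
{"op": "step_arm", "data": {"increments": "0 0 0 0 0 0;0 0 0 0 0 0;0 0 0 0 0 0;0 0 0 0 0 0;0 0 0 0 0 0"}}

```text
time: 10.0
tool_pos: [0.6195, 0.0028, 0.1706]
ee_rot: [3.142, 0.005, -0.116]
wrist_force: [-0.4, -0.2, 0.3]
width: 0.0007
```

```bash
python3 -c "
from h import *
look('wrist','w5');plan(.6212,.003,.124,-6.7);print(get_obs()['wrist_force'],get_obs()['width'])"
```

```text
turn [0.    0.005 0.001] then shift cm [ 0.17 -0.04  4.67] from [0.6195 0.0028 0.1707]
[ 0.5327115  -0.14634486  0.93197606] 0.00019765089249420517
```

View pics/w5.png

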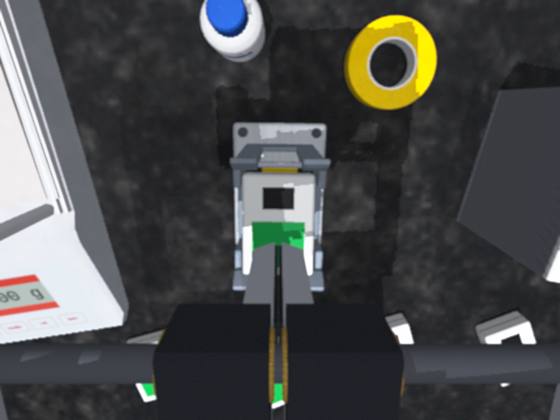

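Emit:
{"op": "step_arm", "data": {"increments": "0.17 -0.04 1.5 0 0.005 0;0 0 1.5 0 0 0;0 0 1.2 0 0 0;0 0 0.5 0 0 0;0 0 0.5 0 0 0"}}

```text
time: 10.55
tool_pos: [0.6218, 0.0029, 0.119]
ee_rot: [3.141, -0.002, -0.116]
wrist_force: [0.4, -0.1, 3.9]
width: 0.0003
```

Emit:
{"op": "step_arm", "data": {"increments": "0 0 0.7 0 0 0;0 0 0.7 0 0 0;0 0 0.7 0 0 0;0 0 0.7 0 0 0;0 0 0.3 0 0 0"}}

```text
time: 11.05
tool_pos: [0.6211, 0.003, 0.0867]
ee_rot: [3.142, 0.0, -0.116]
wrist_force: [0.6, 0.1, 3.1]
width: 0.0006
```

Emit:
{"op": "step_arm", "data": {"increments": "0 0 0.3 0 0 0;0 0 0 0 0 0;0 0 0 0 0 0"}}

```text
time: 11.35
tool_pos: [0.6211, 0.003, 0.0847]
ee_rot: [3.142, 0.0, -0.116]
wrist_force: [0.9, 0.0, 2.8]
width: 0.0002
```

Emit:
{"op": "step_arm", "data": {"increments": "0 0 0.3 0 0 0;0 0 0.2 0 0 0;0 0 0 0 0 0;0 0 0 0 0 0"}}

```text
time: 11.75
tool_pos: [0.6212, 0.003, 0.0797]
ee_rot: [3.142, -0.0, -0.116]
wrist_force: [0.4, 0.2, 2.7]
width: 0.0004
```

Emit:
{"op": "step_arm", "data": {"increments": "0 0 -2 0 0 0;0 0 -3 0 0 0;0 0 -4 0 0 0;0 0 -2 0 0 0;-4 0 0 0 0 0"}}

```text
time: 12.25
tool_pos: [0.5854, 0.0069, 0.1917]
ee_rot: [-3.142, -0.006, -0.117]
wrist_force: [0.9, 0.2, 0.6]
width: 0.0003
```

Emit:
{"op": "step_arm", "data": {"increments": "-4 0 0 0 0 0;0 0 0 0 0 0;0 0 0 0 0 0"}}

```text
time: 12.55
tool_pos: [0.5411, 0.0124, 0.1891]
ee_rot: [3.142, 0.0, -0.116]
wrist_force: [0.8, -0.1, 0.2]
width: 0.0002
```

```bash
python3 -c "
from h import *
im,C,o=lips('w6')
cv2.imwrite('pics/w6c.png',cv2.resize(im[0:260,130:430],None,fx=2,fy=2,interpolation=2)[...,::-1])
plan(.42,.0283,.15,18.8)
"
```

```text
[0.5411 0.0124 0.1891] [ 3.142  0.    -0.116] 0.0002342654169507895
263 141 33 11
[589.4   7.1  83.4  23.1   7.1]
edges106 [[0.5936, 0.0066], [0.5868, 0.0074]] 90 [[0.5922, 0.0067], [0.5849, 0.0076]]
263 43 35 14
[653.3  -1.   83.3  22.9   8.1]
edges106 [[0.6561, -0.0013], [0.6483, -0.0004]] 90 [[0.6585, -0.0016], [0.6502, -0.0007]]
354 0 68 17
[670.2 -73.4  83.3  43.6   9.5]
edges106 [[0.6732, -0.0716], [0.664, -0.0713]] 90 [[0.6766, -0.0763], [0.6668, -0.0759]]
turn [ 0.    -0.001 -0.444] then shift cm [-11.03  -5.45   3.94] from [0.542  0.0122 0.1894]
```

View pics/w6c.png

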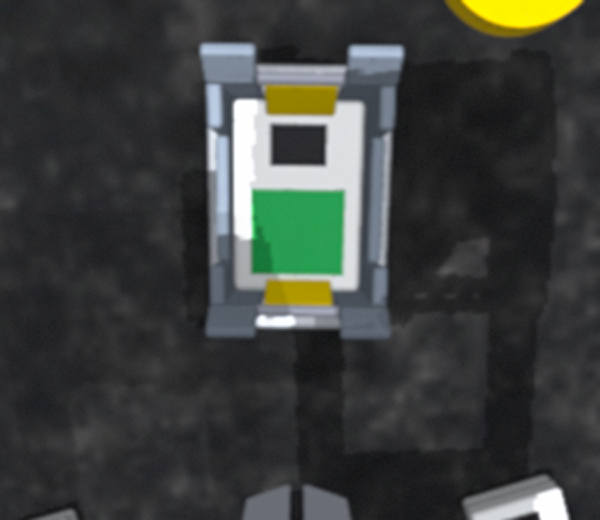

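Emit:
{"op": "step_arm", "data": {"increments": "0 0 0 0 0 -0.148;0 0 0 0 0 -0.148;0 0 0 0 0 -0.148;-4 -2 0 0 0 0;-4 -2 0 0 0 0", "claw": -1}}

```text
time: 13.1
tool_pos: [0.4539, 0.0242, 0.1885]
ee_rot: [-3.141, 0.002, 0.327]
wrist_force: [-0.3, 1.1, 0.1]
width: 0.0367
```

Emit:
{"op": "step_arm", "data": {"increments": "-3 -1.45 2 0 0 0;0 0 0 0 0 0;0 0 0 0 0 0;0 0 0 0 0 0"}}

```text
time: 13.5
tool_pos: [0.4224, 0.0282, 0.1711]
ee_rot: [3.14, -0.003, 0.328]
wrist_force: [1.2, -0.9, 0.2]
width: 0.0692
```

```bash
sed -i 's/(im.max(2)>140))/(im.max(2)>95))/' h.py; python3 -c "
from h import *
cart('w7',(420,28)); plan(.42,.0283,.008,18.8)"
```

```text
R [516. 270.] [ 422.6 -211.    17.5   72.7   58.8]
R [406. 221.] [435.  -90.7  12.   69.6  52.5]
G [276. 194.] [422.2  30.4  18.7  68.5  47.2]
turn [ 0.001 -0.003  0.   ] then shift cm [ 0.05 -0.21 16.61] from [0.4224 0.0282 0.1711]
G [148. 123.] [444.7 154.2  10.3  67.1  50.8]
turn [ 0.001 -0.003 -0.001] then shift cm [-0.23 -0.09 16.31] from [0.4224 0.0281 0.1711]
```

Emit:
{"op": "step_arm", "data": {"increments": "-0.05 -0.15 4 0 0 0;0 0 4 0 0 0;0 0 4 0 0 0;0 0 3.3 0 0 0;0 0 0.9 0 0 0"}}

```text
time: 14.05
tool_pos: [0.4178, 0.0296, 0.0046]
ee_rot: [-3.139, 0.006, 0.327]
wrist_force: [-0.3, -0.5, 0.4]
width: 0.0941
```

Emit:
{"op": "step_arm", "data": {"increments": "0 0 0 0 0 0;0 0 0 0 0 0;0 0 0 0 0 0;0 0 0 0 0 0;0 0 0 0 0 0", "claw": 1}}

```text
time: 14.55
tool_pos: [0.42, 0.0297, 0.0088]
ee_rot: [3.141, -0.002, 0.328]
wrist_force: [-0.6, 0.3, 0.3]
width: 0.0573
```

Emit:
{"op": "step_arm", "data": {"increments": "0 0 0 0 0 0;0 0 0 0 0 0;0 0 0 0 0 0;0 0 0 0 0 0;0 0 0 0 0 0"}}

```text
time: 15.05
tool_pos: [0.4193, 0.0296, 0.0081]
ee_rot: [3.141, -0.001, 0.328]
wrist_force: [-0.8, 0.2, 4.6]
width: 0.0458
```

Emit:
{"op": "step_arm", "data": {"increments": "0 0 -4 0 0 0;0 0 -5 0 0 0;0 0 -5 0 0 0;0 0 -3 0 0 0;0 0 0 0 0 0"}}

```text
time: 15.55
tool_pos: [0.4219, 0.0297, 0.1826]
ee_rot: [3.138, -0.01, 0.328]
wrist_force: [0.2, -0.8, -0.2]
width: 0.0456
```

```bash
cat >> h.py <<'E'
def held(name):
    # held cartridge in tool frame, top face 13 mm above TCP
    im,C,o=look('wrist',name); K=calibration('wrist')['camera_matrix'];T=calibration('wrist')['tool_from_camera']
    g,r,w=tags(im); t=g|r; t[:180]=0; t[340:]=0; t[:,:200]=0; t[:,350:]=0
    b=np.argwhere(t)[:,::-1]; x0,y0=b.min(0); x1,y1=b.max(0)
    col=im[:,278].max(1).astype(int); col2=im[:,245].max(1)
    far=[i for i in range(160,280) if col2[i]>85][:1]; near=[i for i in range(300,345) if col2[i]>85][-1:]
    row=im[230].max(1); cs=np.where(row[180:380]>85)[0]+180
    print("tag",x0,x1,y0,y1,"far/near rows",far,near,"width",o['width'])
    p=pts([[(x0+x1)/2,y0],[(x0+x1)/2,y1]],-.013,(K,T[:3,:3],T[:3,3])); print("tag tool x,y mm",(p[:,:2]*1000).round(1).tolist())
    return im
E
python3 -c "
from h import *
im=cv2.imread('pics/w4.png')[...,::-1]
K=calibration('wrist')['camera_matrix'];T=calibration('wrist')['tool_from_camera']
g,r,w=tags(im);b=np.argwhere((g|r)[180:340,200:350])[:,::-1]+[200,180]
p=pts([b.min(0),b.max(0)],-.013,(K,T[:3,:3],T[:3,3]));print('ref tag',b.min(0),b.max(0),(p*1000).round(1).tolist())
held('w8'); plan(.6213,.003,.2,-7); print(get_obs()['wrist_force'])"
```

```text
ref tag [244 265] [312 318] [[3.1, -17.3, -13.0], [-25.7, 16.1, -13.0]]
tag 244 312 264 318 far/near rows [193] [341] width 0.045606741015980314
tag tool x,y mm [[3.6, -1.0], [-25.7, -1.0]]
turn [ 0.001 -0.004  0.45 ] then shift cm [20.28  0.2  -2.08] from [0.4202 0.0297 0.1792]
[ 0.12836431  0.64564814 -0.82613401]
```

Emit:
{"op": "step_arm", "data": {"increments": "0 0 -1 0 0 0.15;0 0 -1 0 0 0.15;0 0 0 0 0 0.15;4.5 0.05 0 0 0 0;4.5 0.05 0 0 0 0"}}

```text
time: 16.1
tool_pos: [0.5073, 0.018, 0.1945]
ee_rot: [3.141, 0.004, -0.122]
wrist_force: [0.6, -0.4, -0.2]
width: 0.0457
```

Emit:
{"op": "step_arm", "data": {"increments": "4.5 0.05 0 0 0 0;4.5 0.05 0 0 0 0;2.2 0 0 0 0 0;0 0 4 0 0 0;0 0 0 0 0 0"}}

```text
time: 16.6
tool_pos: [0.6143, 0.0035, 0.1468]
ee_rot: [3.141, 0.019, -0.122]
wrist_force: [-1.2, -0.0, -2.3]
width: 0.0456
```

Emit:
{"op": "step_arm", "data": {"increments": "0 0 0 0 0 0;0 0 0 0 0 0;0 0 0 0 0 0"}}

```text
time: 16.9
tool_pos: [0.6198, 0.0032, 0.1598]
ee_rot: [-3.142, -0.003, -0.122]
wrist_force: [0.5, 0.0, 0.1]
width: 0.0458
```

```bash
python3 -c "
from h import *
plan(.6205,.0025,.112,-7)"
```

```text
turn [-0.    -0.003  0.   ] then shift cm [0.07 0.06 4.78] from [0.6198 0.0032 0.1598]
```

Emit:
{"op": "step_arm", "data": {"increments": "0.07 0.06 1.5 0 0 0;0 0 1.3 0 0 0;0 0 1.0 0 0 0;0 0 0.5 0 0 0;0 0 0.3 0 0 0"}}

```text
time: 17.4
tool_pos: [0.6199, 0.0024, 0.1107]
ee_rot: [3.141, 0.0, -0.122]
wrist_force: [1.2, -0.0, 0.0]
width: 0.0456
```

Emit:
{"op": "step_arm", "data": {"increments": "0 0 0.2 0 0 0;0 0 0 0 0 0;0 0 0 0 0 0"}}

```text
time: 17.7
tool_pos: [0.6201, 0.0024, 0.1101]
ee_rot: [3.142, -0.001, -0.122]
wrist_force: [-0.6, 0.1, 0.5]
width: 0.0458
```

Emit:
{"op": "step_arm", "data": {"increments": "0 0 0 0 0 0;0 0 0 0 0 0;0 0 0 0 0 0;0 0 0 0 0 0;0 0 0 0 0 0", "claw": -0.4}}

```text
time: 18.2
tool_pos: [0.6199, 0.0025, 0.1096]
ee_rot: [3.142, 0.0, -0.122]
wrist_force: [0.7, 0.0, 0.1]
width: 0.0656
```

Emit:
{"op": "step_arm", "data": {"increments": "0 0 -2 0 0 0;0 0 -3 0 0 0;0 0 -1 0 0 0;0 0 0 0 0 0;0 0 0 0 0 0"}}

```text
time: 18.7
tool_pos: [0.6196, 0.0025, 0.1687]
ee_rot: [3.141, 0.001, -0.122]
wrist_force: [-0.1, -0.7, -1.3]
width: 0.0659
```

Emit:
{"op": "step_arm", "data": {"increments": "0 0 0 0 0 0;0 0 0 0 0 0;0 0 0 0 0 0;0 0 0 0 0 0;0 0 0 0 0 0", "claw": 1}}

```text
time: 19.2
tool_pos: [0.6198, 0.0025, 0.1694]
ee_rot: [3.142, 0.0, -0.122]
wrist_force: [1.5, -0.4, 0.2]
width: 0.0291
```

Emit:
{"op": "step_arm", "data": {"increments": "0 0 0 0 0 0;0 0 0 0 0 0;0 0 0 0 0 0;0 0 0 0 0 0;0 0 0 0 0 0"}}

```text
time: 19.7
tool_pos: [0.6199, 0.0025, 0.1696]
ee_rot: [3.142, -0.0, -0.122]
wrist_force: [0.6, -0.7, -0.7]
width: 0.0009
```

```bash
python3 -c "
from h import *
im,C,o=look('wrist','w9'); plan(.6213,.003,.08,-7)
a=cv2.imread('pics/w5.png')[...,::-1]
print([[i for i in range(150,200) if q[i,300].min()>140][:1] for q in (a,im)])"
```

```text
turn [ 0. -0. -0.] then shift cm [ 0.13 -0.07  8.96] from [0.6199 0.0024 0.1696]
[[175], [170]]
```

Nicely placed. Pressing.

Emit:
{"op": "step_arm", "data": {"increments": "0.13 -0.07 1.5 0 0 0;0 0 1.5 0 0 0;0 0 1.2 0 0 0;0 0 0.5 0 0 0;0 0 0.5 0 0 0"}}

```text
time: 20.25
tool_pos: [0.6208, 0.003, 0.117]
ee_rot: [3.142, 0.001, -0.122]
wrist_force: [-0.4, -0.1, 2.2]
width: 0.0005
```

Emit:
{"op": "step_arm", "data": {"increments": "0 0 0.7 0 0 0;0 0 0.7 0 0 0;0 0 0.7 0 0 0;0 0 0.7 0 0 0;0 0 0.6 0 0 0"}}

```text
time: 20.75
tool_pos: [0.6215, 0.0029, 0.0832]
ee_rot: [3.142, -0.001, -0.122]
wrist_force: [-0.6, 0.1, 4.4]
width: 0.0006
```

Emit:
{"op": "step_arm", "data": {"increments": "0 0 0.4 0 0 0;0 0 0.2 0 0 0;0 0 0 0 0 0;0 0 0 0 0 0"}}

```text
time: 21.15
tool_pos: [0.6215, 0.003, 0.0779]
ee_rot: [3.142, -0.0, -0.122]
wrist_force: [-0.5, -0.3, 3.9]
width: 0.0004
```

Emit:
{"op": "step_arm", "data": {"increments": "0 0 -2 0 0 0;0 0 -3 0 0 0;0 0 -4 0 0 0;0 0 -2 0 0 0;-4 0 0 0 0 0"}}

```text
time: 21.65
tool_pos: [0.5856, 0.0071, 0.1897]
ee_rot: [-3.142, -0.007, -0.123]
wrist_force: [-0.0, -0.5, 0.3]
width: 0.0001
```

Emit:
{"op": "step_arm", "data": {"increments": "-4 0 0 0 0 0;0 0 0 0 0 0;0 0 0 0 0 0", "claw": -1}}

```text
time: 21.95
tool_pos: [0.5412, 0.0128, 0.1871]
ee_rot: [3.141, 0.0, -0.122]
wrist_force: [0.2, 0.4, -0.5]
width: 0.0207
```

```bash
python3 -c "
from h import *
im,C,o=lips('w10')
cv2.imwrite('pics/w10c.png',cv2.resize(im[0:260,130:430],None,fx=2,fy=2,interpolation=2)[...,::-1])
plan(.4435,.1546,.17,10.4)
"
```

```text
[0.5412 0.0128 0.1871] [ 3.141  0.    -0.122] 0.020680535978836904
263 140 33 13
[589.6   7.1  82.4  22.9   8.5]
edges106 [[0.5946, 0.0066], [0.5864, 0.0076]] 90 [[0.5932, 0.0067], [0.5845, 0.0078]]
262 43 36 14
[653.1  -0.9  83.   23.4   8.1]
edges106 [[0.6559, -0.0012], [0.6481, -0.0003]] 90 [[0.6583, -0.0016], [0.65, -0.0006]]
354 0 67 16
[669.8 -72.9  83.   42.6   8.8]
edges106 [[0.6724, -0.0711], [0.6639, -0.0708]] 90 [[0.6758, -0.0758], [0.6667, -0.0754]]
turn [ 0.    -0.001 -0.304] then shift cm [ -7.15 -15.74   1.75] from [0.5422 0.0127 0.1875]
```

View pics/w10c.png

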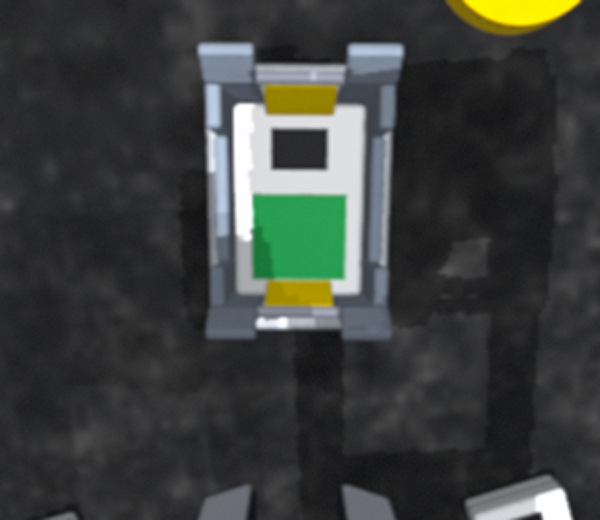

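Emit:
{"op": "step_arm", "data": {"increments": "0 0 0 0 0 -0.15;0 0 0 0 0 -0.15;-1.8 -4 0 0 0 0;-1.8 -4 0 0 0 0;-1.8 -4 0 0 0 0"}}

```text
time: 22.5
tool_pos: [0.4683, 0.1221, 0.1876]
ee_rot: [-3.141, -0.001, 0.176]
wrist_force: [-0.4, -0.8, -0.1]
width: 0.0649
```

Emit:
{"op": "step_arm", "data": {"increments": "-1.8 -3.7 1.5 0 0 0;0 0 0 0 0 0;0 0 0 0 0 0;0 0 0 0 0 0"}}

```text
time: 22.9
tool_pos: [0.4447, 0.154, 0.173]
ee_rot: [3.141, -0.001, 0.177]
wrist_force: [0.1, -0.9, 0.4]
width: 0.0934
```

```bash
python3 -c "
from h import *
cart('w11',(443,155))"
```

```text
R [528. 245.] [435.7 -86.8  11.5  72.   58.8]
G [276. 192.] [445.3 156.8   9.9  68.1  46.5]
turn [ 0.001 -0.001  0.005] then shift cm [ 0.1  -0.26 16.8 ] from [0.4447 0.154  0.173 ]
G [530.  32.] [615.7 -22.5  19.1  48.6  47.3]
R [156.  47.] [538.3 277.1 -79.9 249.2  88.9]
```

Emit:
{"op": "step_arm", "data": {"increments": "-0.05 -0.2 4 0 0 0;0 0 4 0 0 0;0 0 4 0 0 0;0 0 3.5 0 0 0;0 0 0.9 0 0 0"}}

```text
time: 23.45
tool_pos: [0.44, 0.1546, 0.0046]
ee_rot: [3.141, 0.008, 0.176]
wrist_force: [0.0, -0.4, 0.2]
width: 0.0942
```

Emit:
{"op": "step_arm", "data": {"increments": "0 0 0 0 0 0;0 0 0 0 0 0;0 0 0 0 0 0;0 0 0 0 0 0;0 0 0 0 0 0", "claw": 1}}

```text
time: 23.95
tool_pos: [0.4433, 0.1566, 0.0099]
ee_rot: [-3.142, -0.003, 0.178]
wrist_force: [-1.0, 0.4, 0.7]
width: 0.0572
```

Emit:
{"op": "step_arm", "data": {"increments": "0 0 0 0 0 0;0 0 0 0 0 0;0 0 0 0 0 0;0 0 0 0 0 0;0 0 0 0 0 0"}}

```text
time: 24.45
tool_pos: [0.4427, 0.1565, 0.0091]
ee_rot: [3.141, -0.001, 0.178]
wrist_force: [-0.8, -0.2, 3.6]
width: 0.046
```

Emit:
{"op": "step_arm", "data": {"increments": "0 0 -4 0 0 0;0 0 -5 0 0 0;0 0 -5 0 0 0;0 0 -5 0 0 0;0 0 0 0 0 0"}}

```text
time: 24.95
tool_pos: [0.4463, 0.1574, 0.2068]
ee_rot: [-3.141, -0.015, 0.178]
wrist_force: [0.9, -0.0, -0.9]
width: 0.0452
```

```bash
python3 -c "
from h import *
held('w12'); plan(.6205,.0025,.2,-7)"
```

```text
tag 244 312 264 317 far/near rows [193] [343] width 0.045207694007668144
tag tool x,y mm [[3.4, -1.0], [-25.3, -1.0]]
turn [-0.002 -0.008  0.3  ] then shift cm [19.35 13.19  0.26] from [0.4446 0.157  0.2026]
```

Emit:
{"op": "step_arm", "data": {"increments": "0 0 0 0 0 0.15;0 0 0 0 0 0.15;0 4.5 0 0 0 0;0 4.5 0 0 0 0;0 4.2 0 0 0 0"}}

```text
time: 25.5
tool_pos: [0.4247, 0.0243, 0.1957]
ee_rot: [3.141, 0.005, -0.121]
wrist_force: [1.4, -1.1, -0.1]
width: 0.0453
```

Emit:
{"op": "step_arm", "data": {"increments": "4.8 0 0 0 0 0;4.8 0 0 0 0 0;4.8 0 0 0 0 0;4.5 0 0 0 0 0;0.45 0 3 0 0 0"}}

```text
time: 26.0
tool_pos: [0.6239, 0.0006, 0.1677]
ee_rot: [-3.142, -0.005, -0.123]
wrist_force: [0.1, -0.3, -1.8]
width: 0.0455
```

Emit:
{"op": "step_arm", "data": {"increments": "0 0 1 0 0 0;0 0 0 0 0 0;0 0 0 0 0 0;0 0 0 0 0 0"}}

```text
time: 26.4
tool_pos: [0.6182, 0.002, 0.1604]
ee_rot: [3.142, -0.003, -0.122]
wrist_force: [0.1, 0.8, -0.3]
width: 0.046
```

```bash
python3 -c "
from h import *
plan(.6205,.0025,.111,-7);print(get_obs()['width'])"
```

```text
turn [ 0.    -0.003  0.   ] then shift cm [ 0.22 -0.08  4.94] from [0.6182 0.002  0.1604]
0.04596782602667346
```

Emit:
{"op": "step_arm", "data": {"increments": "0.2 -0.06 1.5 0 0 0;0 0 1.3 0 0 0;0 0 1.0 0 0 0;0 0 0.5 0 0 0;0 0 0.4 0 0 0"}}

```text
time: 26.9
tool_pos: [0.6202, 0.0022, 0.1107]
ee_rot: [3.141, 0.001, -0.122]
wrist_force: [-1.4, -0.2, 5.1]
width: 0.0458
```

Emit:
{"op": "step_arm", "data": {"increments": "0 0 0.2 0 0 0;0 0 0 0 0 0;0 0 0 0 0 0"}}

```text
time: 27.2
tool_pos: [0.6203, 0.0022, 0.1103]
ee_rot: [3.141, -0.0, -0.122]
wrist_force: [-1.8, 0.2, 3.2]
width: 0.0456
```

Emit:
{"op": "step_arm", "data": {"increments": "0 0 0 0 0 0;0 0 0 0 0 0;0 0 0 0 0 0;0 0 0 0 0 0;0 0 0 0 0 0", "claw": -0.4}}

```text
time: 27.7
tool_pos: [0.6205, 0.0021, 0.1094]
ee_rot: [3.142, 0.0, -0.122]
wrist_force: [0.4, -0.4, 0.4]
width: 0.0655
```

Emit:
{"op": "step_arm", "data": {"increments": "0 0 -2 0 0 0;0 0 -3 0 0 0;0 0 -1 0 0 0;0 0 0 0 0 0;0 0 0 0 0 0"}}

```text
time: 28.2
tool_pos: [0.6201, 0.0022, 0.1686]
ee_rot: [3.142, 0.001, -0.122]
wrist_force: [0.9, 0.4, 1.4]
width: 0.0656
```

Emit:
{"op": "step_arm", "data": {"increments": "0 0 0 0 0 0;0 0 0 0 0 0;0 0 0 0 0 0;0 0 0 0 0 0;0 0 0 0 0 0", "claw": 1}}

```text
time: 28.7
tool_pos: [0.6204, 0.0022, 0.1694]
ee_rot: [3.142, 0.0, -0.122]
wrist_force: [0.4, -0.3, -0.0]
width: 0.0296
```

Emit:
{"op": "step_arm", "data": {"increments": "0 0 0 0 0 0;0 0 0 0 0 0;0 0 0 0 0 0;0 0 0 0 0 0;0 0 0 0 0 0"}}

```text
time: 29.2
tool_pos: [0.6204, 0.0021, 0.1696]
ee_rot: [3.142, -0.0, -0.122]
wrist_force: [-1.2, -0.0, 0.4]
width: 0.0007
```

```bash
python3 -c "
from h import *
im,C,o=look('wrist','w13'); plan(.6213,.003,.08,-7)
print([[i for i in range(150,200) if q[i,300].min()>140][:1] for q in (im,)])"
```

```text
turn [ 0. -0. -0.] then shift cm [ 0.08 -0.1   8.97] from [0.6204 0.0021 0.1697]
[[172]]
```

Emit:
{"op": "step_arm", "data": {"increments": "0.08 -0.08 1.5 0 0 0;0 0 1.5 0 0 0;0 0 1.2 0 0 0;0 0 0.5 0 0 0;0 0 0.5 0 0 0"}}

```text
time: 29.75
tool_pos: [0.6214, 0.0029, 0.1173]
ee_rot: [3.142, -0.0, -0.122]
wrist_force: [0.0, 0.9, 3.8]
width: 0.0
```

Emit:
{"op": "step_arm", "data": {"increments": "0 0 0.7 0 0 0;0 0 0.7 0 0 0;0 0 0.7 0 0 0;0 0 0.7 0 0 0;0 0 0.6 0 0 0"}}

```text
time: 30.25
tool_pos: [0.6219, 0.0028, 0.0835]
ee_rot: [-3.142, -0.002, -0.122]
wrist_force: [0.9, -0.7, 4.2]
width: 0.0008
```

Emit:
{"op": "step_arm", "data": {"increments": "0 0 0.2 0 0 0;0 0 0 0 0 0;0 0 0 0 0 0"}}

```text
time: 30.55
tool_pos: [0.6216, 0.0028, 0.0819]
ee_rot: [3.142, -0.001, -0.122]
wrist_force: [2.0, -0.9, 4.3]
width: 0.0004
```

Emit:
{"op": "step_arm", "data": {"increments": "0 0 -2 0 0 0;0 0 -3 0 0 0;0 0 -4 0 0 0;0 0 -2 0 0 0;-4 0 0 0 0 0"}}

```text
time: 31.05
tool_pos: [0.5846, 0.0071, 0.193]
ee_rot: [3.142, -0.003, -0.123]
wrist_force: [-1.0, 0.9, -0.1]
width: 0.0005
```

Emit:
{"op": "step_arm", "data": {"increments": "-4 0 0 0 0 0;0 0 0 0 0 0;0 0 0 0 0 0", "claw": -1}}

```text
time: 31.35
tool_pos: [0.5406, 0.0128, 0.1907]
ee_rot: [3.141, 0.002, -0.122]
wrist_force: [0.4, -0.3, -0.2]
width: 0.0207
```

```bash
python3 -c "
from h import *
im,C,o=lips('w14')
cv2.imwrite('pics/w14c.png',cv2.resize(im[0:260,130:430],None,fx=2,fy=2,interpolation=2)[...,::-1])
plan(.4332,-.095,.17,11.8)
"
```

```text
[0.5406 0.0128 0.1907] [ 3.141e+00  2.000e-03 -1.220e-01] 0.02069318179294538
263 139 33 12
[589.6   7.1  83.   23.2   7.9]
edges106 [[0.5942, 0.0065], [0.5866, 0.0075]] 90 [[0.5928, 0.0067], [0.5848, 0.0077]]
263 42 35 14
[653.3  -1.3  83.   23.    8.1]
edges106 [[0.6562, -0.0017], [0.6483, -0.0007]] 90 [[0.6585, -0.002], [0.6502, -0.001]]
354 0 65 16
[669.7 -73.2  83.   41.9   8.9]
edges106 [[0.6724, -0.0714], [0.6638, -0.071]] 90 [[0.6758, -0.076], [0.6666, -0.0756]]
turn [-0.     0.001 -0.328] then shift cm [-12.82   8.32   2.11] from [0.5417 0.0126 0.1911]
```

View pics/w14c.png

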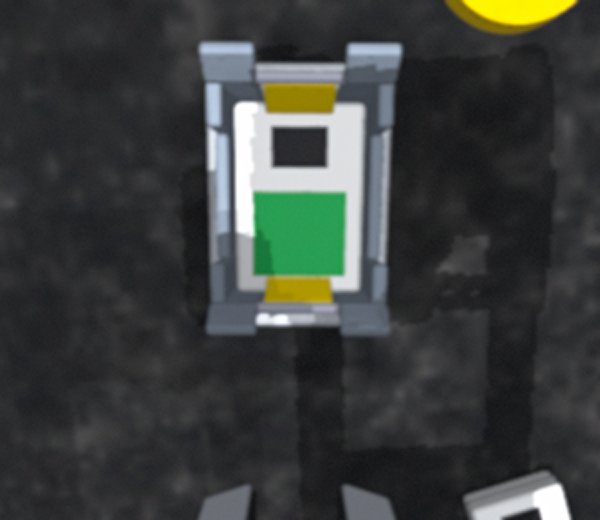

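Emit:
{"op": "step_arm", "data": {"increments": "0 0 0 0 0 -0.11;0 0 0 0 0 -0.11;0 0 0 0 0 -0.11;-4 2.7 0 0 0 0;-4 2.7 0 0 0 0"}}

```text
time: 31.9
tool_pos: [0.4754, -0.0574, 0.1909]
ee_rot: [-3.141, 0.002, 0.21]
wrist_force: [0.1, -0.7, -0.1]
width: 0.0647
```

Emit:
{"op": "step_arm", "data": {"increments": "-4.6 2.8 1.8 0 0 0;0 0 0 0 0 0;0 0 0 0 0 0;0 0 0 0 0 0"}}

```text
time: 32.3
tool_pos: [0.4419, -0.0891, 0.1766]
ee_rot: [3.141, -0.002, 0.208]
wrist_force: [-0.2, 0.6, 0.1]
width: 0.0934
```

```bash
python3 -c "
from h import *
cart('w15',(434,-93))"
```

```text
R [420. 273.] [ 384.7 -243.    34.4  176.3   62.8]
R [283. 200.] [435.5 -93.7  11.9  67.5  47.8]
turn [ 0.    -0.002  0.   ] then shift cm [-0.72  0.32 17.16] from [ 0.4419 -0.0891  0.1766]
```

Emit:
{"op": "step_arm", "data": {"increments": "-0.75 0.35 4 0 0 0;0 0 4 0 0 0;0 0 4 0 0 0;0 0 3.8 0 0 0;0 0 1.0 0 0 0"}}

```text
time: 32.85
tool_pos: [0.4315, -0.0923, 0.0039]
ee_rot: [-3.137, 0.007, 0.21]
wrist_force: [-0.6, -0.0, -0.3]
width: 0.0936
```

Emit:
{"op": "step_arm", "data": {"increments": "0 0 0 0 0 0;0 0 0 0 0 0;0 0 0 0 0 0;0 0 0 0 0 0;0 0 0 0 0 0", "claw": 1}}

```text
time: 33.35
tool_pos: [0.4346, -0.0946, 0.0091]
ee_rot: [3.14, -0.002, 0.208]
wrist_force: [-0.0, -0.6, 0.3]
width: 0.0576
```

Emit:
{"op": "step_arm", "data": {"increments": "0 0 0 0 0 0;0 0 0 0 0 0;0 0 0 0 0 0;0 0 0 0 0 0;0 0 0 0 0 0"}}

```text
time: 33.85
tool_pos: [0.4339, -0.0944, 0.0083]
ee_rot: [3.141, -0.001, 0.208]
wrist_force: [-0.9, -0.5, 4.8]
width: 0.0455
```

Emit:
{"op": "step_arm", "data": {"increments": "0 0 -4 0 0 0;0 0 -5 0 0 0;0 0 -5 0 0 0;0 0 -5 0 0 0;0 0 0 0 0 0"}}

```text
time: 34.35
tool_pos: [0.4373, -0.0954, 0.2056]
ee_rot: [3.134, -0.013, 0.208]
wrist_force: [0.7, 0.3, -0.5]
width: 0.0458
```

```bash
python3 -c "
from h import *
held('w16'); plan(.53,-.214,.24,-17)"
```

```text
tag 244 312 266 319 far/near rows [195] [330] width 0.045783502487442625
tag tool x,y mm [[2.4, -1.0], [-26.4, -1.0]]
turn [ 0.002 -0.008  0.505] then shift cm [12.5   8.64 -3.84] from [ 0.4357 -0.0948  0.2016]
```

Go to a look position short of the box.

Emit:
{"op": "step_arm", "data": {"increments": "0 0 -2 0 0 0.13;0 0 -2 0 0 0.13;0 0 0 0 0 0.125;0 0 0 0 0 0.12;0 4.3 0 0 0 0"}}

```text
time: 34.9
tool_pos: [0.4212, -0.1322, 0.2351]
ee_rot: [-3.139, 0.004, -0.292]
wrist_force: [0.6, -0.8, -0.8]
width: 0.0458
```

Emit:
{"op": "step_arm", "data": {"increments": "0 4.3 0 0 0 0;4 0 0 0 0 0;4 0 0 0 0 0;4 0 0 0 0 0;0 0 0 0 0 0"}}

```text
time: 35.4
tool_pos: [0.5249, -0.2122, 0.231]
ee_rot: [-3.139, 0.009, -0.297]
wrist_force: [0.1, 0.2, -1.3]
width: 0.0462
```

Emit:
{"op": "step_arm", "data": {"increments": "0 0 0 0 0 0;0 0 0 0 0 0;0 0 0 0 0 0"}}

```text
time: 35.7
tool_pos: [0.5222, -0.2111, 0.2381]
ee_rot: [3.141, -0.0, -0.297]
wrist_force: [-0.1, -0.6, 0.8]
width: 0.0457
```

```bash
cat >> h.py <<'E'
def box(name):
    im,C,o=look('wrist',name); print(o['tool_pos'].round(4),o['ee_rot'].round(3),o['width'])
    g,r,w=tags(im); w=(w|(im.max(2)>150)); w[190:]=0
    n,lab,st,_=cv2.connectedComponentsWithStats(w.astype(np.uint8))
    b=blobs(w,3000)
    for q in b: print("white",q.min(0),q.max(0),np.round(rect(pts(q,.13,C)),1))
    k=(im.max(2)<70).astype(np.uint8); cs,_=cv2.findContours(k,cv2.RETR_LIST,cv2.CHAIN_APPROX_NONE)
    for c in cs:
        if 2000<cv2.contourArea(c)<20000: q=c[:,0]; print("dark",q.min(0),q.max(0),np.round(rect(pts(q,.129,C)),1))
    return im
E
python3 -c "
from h import *
box('w17')"
```

```text
[ 0.5222 -0.2111  0.2381] [ 3.141 -0.    -0.297] 0.045741737340827045
white [197   0] [358 167] [ 607.5 -235.8  -17.1  116.4  112. ]
white [76  0] [152  62] [ 677.6 -137.2   72.9   53.4   40.2]
dark [163 251] [394 367] [ 430.9 -182.8   72.7  209.5  112.4]
dark [234  27] [321 138] [ 609.9 -236.6  -17.    77.4   62.8]
dark [403  25] [540  90] [ 586.8 -375.1  -85.9  100.4   13.7]
```

View pics/w17.png

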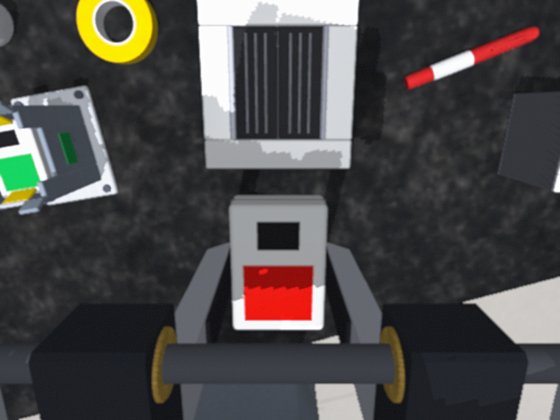

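```bash
python3 -c "
from h import *
plan(.6085,-.237,.16,-17)"
```

```text
turn [ 0.    -0.001 -0.001] then shift cm [ 9.   -0.05  7.85] from [ 0.5223 -0.2112  0.2385]
```

Emit:
{"op": "step_arm", "data": {"increments": "4.5 0 0 0 0 0;4.5 -0.05 0 0 0 0;0 0 3 0 0 0;0 0 3 0 0 0;0 0 1 0 0 0"}}

```text
time: 36.25
tool_pos: [0.6075, -0.2365, 0.1639]
ee_rot: [-3.141, 0.006, -0.297]
wrist_force: [-1.5, -0.1, -1.2]
width: 0.0457
```

Emit:
{"op": "step_arm", "data": {"increments": "0 0 0 0 0 0;0 0 0 0 0 0;0 0 0 0 0 0"}}

```text
time: 36.55
tool_pos: [0.6101, -0.2379, 0.1709]
ee_rot: [3.141, -0.005, -0.297]
wrist_force: [-0.9, 0.5, 0.4]
width: 0.0461
```

```bash
python3 -c "
from h import *
plan(.6085,-.237,.139,-17)"
```

```text
turn [ 0.001 -0.005 -0.001] then shift cm [-0.18 -0.04  3.19] from [ 0.6101 -0.2379  0.1709]
```

Emit:
{"op": "step_arm", "data": {"increments": "-0.15 0 1.5 0 -0.004 0;0 0 1 0 0 0;0 0 0.5 0 0 0;0 0 0.1 0 0 0;0 0 0 0 0 0"}}

```text
time: 37.05
tool_pos: [0.608, -0.2371, 0.1371]
ee_rot: [3.141, 0.003, -0.297]
wrist_force: [0.2, -0.4, -0.0]
width: 0.0459
```

Emit:
{"op": "step_arm", "data": {"increments": "0 0 0 0 0 0;0 0 0 0 0 0;0 0 0 0 0 0"}}

```text
time: 37.35
tool_pos: [0.6081, -0.2371, 0.1369]
ee_rot: [3.141, 0.003, -0.297]
wrist_force: [0.1, 0.3, 1.1]
width: 0.0455
```

Emit:
{"op": "step_arm", "data": {"increments": "0 0 0 0 0 0;0 0 0 0 0 0;0 0 0 0 0 0;0 0 0 0 0 0;0 0 0 0 0 0", "claw": -0.4}}

```text
time: 37.85
tool_pos: [0.6078, -0.237, 0.1367]
ee_rot: [3.142, 0.004, -0.297]
wrist_force: [0.5, 0.1, -0.6]
width: 0.0657
```

Emit:
{"op": "step_arm", "data": {"increments": "0 0 -1 0 0 0;0 0 -2 0 0 0;0 0 -2 0 0 0;0 0 0 0 0 0;0 0 0 0 0 0"}}

```text
time: 38.35
tool_pos: [0.6084, -0.2372, 0.1876]
ee_rot: [3.141, 0.002, -0.297]
wrist_force: [0.5, 0.0, 0.2]
width: 0.066
```

Emit:
{"op": "step_arm", "data": {"increments": "0 0 0 0 0 0;0 0 0 0 0 0;0 0 0 0 0 0;0 0 0 0 0 0;0 0 0 0 0 0", "claw": 1}}

```text
time: 38.85
tool_pos: [0.6079, -0.237, 0.1864]
ee_rot: [-3.142, 0.005, -0.297]
wrist_force: [0.2, -0.2, 0.9]
width: 0.0293
```

Emit:
{"op": "step_arm", "data": {"increments": "0 0 0 0 0 0;0 0 0 0 0 0;0 0 0 0 0 0;0 0 0 0 0 0;0 0 0 0 0 0"}}

```text
time: 39.35
tool_pos: [0.6081, -0.237, 0.1868]
ee_rot: [3.142, 0.004, -0.297]
wrist_force: [-0.2, -0.4, 0.8]
width: 0.0002
```

```bash
python3 -c "
from h import *
im,C,o=look('wrist','w18'); plan(.6095,-.237,.155,-17)"
```

```text
turn [ 0.     0.004 -0.   ] then shift cm [ 0.14 -0.05  3.18] from [ 0.6081 -0.2371  0.1868]
```

View pics/w18.png

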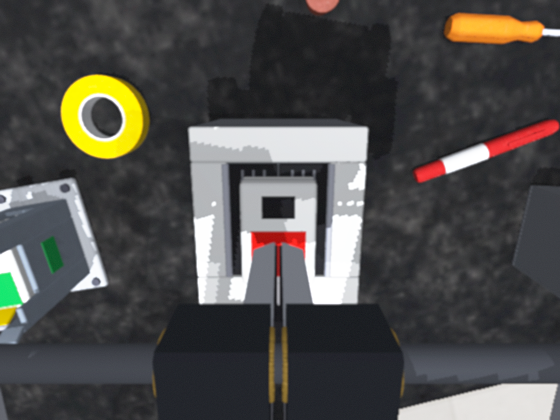

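Emit:
{"op": "step_arm", "data": {"increments": "0.12 0 1.5 0 0.003 0;0 0 1.2 0 0 0;0 0 0.8 0 0 0;0 0 0.8 0 0 0;0 0 0.8 0 0 0"}}

```text
time: 39.9
tool_pos: [0.61, -0.2378, 0.1376]
ee_rot: [3.141, -0.003, -0.297]
wrist_force: [0.5, 0.4, 4.9]
width: 0.0005
```

Emit:
{"op": "step_arm", "data": {"increments": "0 0 0.9 0 0 0;0 0 0.9 0 0 0;0 0 0.9 0 0 0;0 0 0.9 0 0 0;0 0 0.6 0 0 0"}}

```text
time: 40.4
tool_pos: [0.6085, -0.237, 0.092]
ee_rot: [-3.141, 0.003, -0.297]
wrist_force: [0.1, -0.0, 2.9]
width: 0.0003
```

Emit:
{"op": "step_arm", "data": {"increments": "0 0 0.4 0 0 0;0 0 0 0 0 0;0 0 0 0 0 0;0 0 0 0 0 0"}}

```text
time: 40.8
tool_pos: [0.6088, -0.2373, 0.0895]
ee_rot: [-3.142, 0.002, -0.297]
wrist_force: [-1.5, -0.0, -3.1]
width: 0.0001
```

Emit:
{"op": "step_arm", "data": {"increments": "0 0 -2 0 0 0;0 0 -3 0 0 0;0 0 -4 0 0 0;0 0 -3 0 0 0;-4.5 0 0 0 0 0"}}

```text
time: 41.3
tool_pos: [0.5718, -0.2269, 0.2149]
ee_rot: [3.14, -0.012, -0.297]
wrist_force: [0.6, -0.8, -0.1]
width: 0.0008
```

Emit:
{"op": "step_arm", "data": {"increments": "-4.5 0 0 0 0 0;0 0 0 0 0 0;0 0 0 0 0 0", "claw": -1}}

```text
time: 41.6
tool_pos: [0.5228, -0.211, 0.2108]
ee_rot: [3.141, -0.001, -0.297]
wrist_force: [0.8, -0.6, 0.0]
width: 0.0211
```

```bash
python3 -c "
from h import *
im=box('w19')
cv2.imwrite('pics/w19c.png',cv2.resize(im[0:260,130:430],None,fx=2,fy=2,interpolation=2)[...,::-1])
plan(.42,-.219,.17,17.5)
"
```

```text
[ 0.5228 -0.211   0.2108] [ 3.141e+00 -1.000e-03 -2.970e-01] 0.021120227244269058
white [189   0] [367 175] [ 604.2 -234.9   72.9  112.   111.1]
dark [214 230] [348 403] [ 437.5 -184.5  -17.7  155.3  105.3]
dark [230  19] [327 142] [ 610.1 -236.7  -17.    77.5   63. ]
turn [ 0.001 -0.002 -0.603] then shift cm [-10.13  -2.39   4.1 ] from [ 0.5238 -0.2113  0.211 ]
```

View pics/w19c.png

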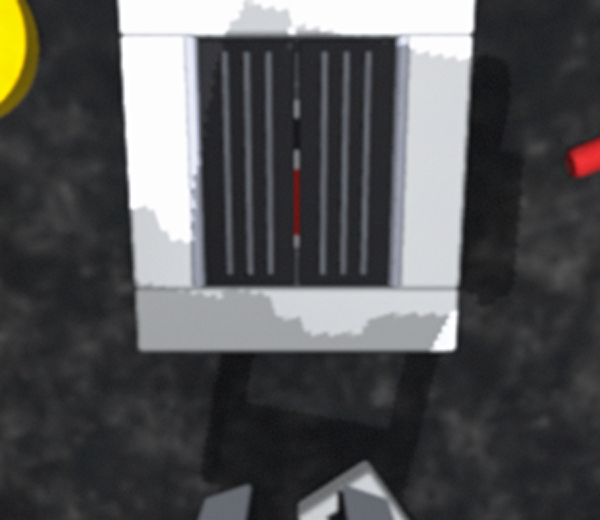

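Emit:
{"op": "step_arm", "data": {"increments": "0 0 0 0 0 -0.15;0 0 0 0 0 -0.15;0 0 0 0 0 -0.15;0 0 0 0 0 -0.15;-3.4 -0.8 0 0 0 0"}}

```text
time: 42.15
tool_pos: [0.4917, -0.2142, 0.2092]
ee_rot: [-3.141, -0.0, 0.308]
wrist_force: [-0.3, -0.4, -0.3]
width: 0.0652
```

Emit:
{"op": "step_arm", "data": {"increments": "-3.4 -0.8 0 0 0 0;-3.4 -0.8 2 0 0 0;0 0 1.8 0 0 0;0 0 0 0 0 0;0 0 0 0 0 0"}}

```text
time: 42.65
tool_pos: [0.4198, -0.2192, 0.1727]
ee_rot: [3.141, -0.0, 0.303]
wrist_force: [-0.5, -0.1, 0.1]
width: 0.0939
```

```bash
python3 -c "
from h import *
cart('w20',(422,-217))"
```

```text
R [279. 190.] [ 422.1 -218.2   17.4   68.6   47.7]
turn [ 0. -0.  0.] then shift cm [ 0.25 -0.02 16.77] from [ 0.4198 -0.2192  0.1727]
```

Emit:
{"op": "step_arm", "data": {"increments": "0.1 0 4 0 0 0;0 0 4 0 0 0;0 0 4 0 0 0;0 0 3.5 0 0 0;0 0 0.9 0 0 0"}}

```text
time: 43.2
tool_pos: [0.4182, -0.2169, 0.0048]
ee_rot: [-3.136, 0.005, 0.304]
wrist_force: [-0.2, -0.2, 0.2]
width: 0.0938
```

Emit:
{"op": "step_arm", "data": {"increments": "0 0 0 0 0 0;0 0 0 0 0 0;0 0 0 0 0 0;0 0 0 0 0 0;0 0 0 0 0 0", "claw": 1}}

```text
time: 43.7
tool_pos: [0.4202, -0.2187, 0.0093]
ee_rot: [3.14, -0.001, 0.303]
wrist_force: [0.5, -0.4, 0.6]
width: 0.0576
```

Emit:
{"op": "step_arm", "data": {"increments": "0 0 0 0 0 0;0 0 0 0 0 0;0 0 0 0 0 0;0 0 0 0 0 0;0 0 0 0 0 0"}}

```text
time: 44.2
tool_pos: [0.4196, -0.2184, 0.0085]
ee_rot: [3.141, 0.0, 0.303]
wrist_force: [-0.2, 0.0, 5.2]
width: 0.0457
```

Emit:
{"op": "step_arm", "data": {"increments": "0 0 -4 0 0 0;0 0 -5 0 0 0;0 0 -5 0 0 0;0 0 -5 0 0 0;0 0 0 0 0 0"}}

```text
time: 44.7
tool_pos: [0.4228, -0.2203, 0.206]
ee_rot: [3.13, -0.009, 0.303]
wrist_force: [-0.2, 0.7, -0.5]
width: 0.0458
```

```bash
python3 -c "
from h import *
held('w21'); plan(.6085,-.237,.2,-17)"
```

```text
tag 244 312 264 317 far/near rows [192] [343] width 0.04579321533849961
tag tool x,y mm [[3.6, -1.0], [-25.2, -1.0]]
turn [ 0.004 -0.006  0.6  ] then shift cm [18.41 -3.78  0.19] from [ 0.4214 -0.2194  0.2019]
```

Emit:
{"op": "step_arm", "data": {"increments": "0 0 0 0 0 0.15;0 0 0 0 0 0.15;0 0 0 0 0 0.15;0 0 0 0 0 0.15;4.5 -0.95 0 0 0 0"}}

```text
time: 45.25
tool_pos: [0.461, -0.2212, 0.1946]
ee_rot: [-3.141, 0.009, -0.303]
wrist_force: [0.5, -0.2, 0.1]
width: 0.0455
```

Emit:
{"op": "step_arm", "data": {"increments": "4.5 -0.95 0 0 0 0;4.5 -0.95 0 0 0 0;4.8 -0.95 0 0 0 0;0 0 3 0 0 0;0 0 0 0 0 0"}}

```text
time: 45.75
tool_pos: [0.6032, -0.2337, 0.1581]
ee_rot: [-3.139, 0.017, -0.296]
wrist_force: [-0.6, -0.1, -1.1]
width: 0.0457
```

Emit:
{"op": "step_arm", "data": {"increments": "0 0 0 0 0 0;0 0 0 0 0 0;0 0 0 0 0 0"}}

```text
time: 46.05
tool_pos: [0.6054, -0.2358, 0.17]
ee_rot: [3.141, -0.002, -0.298]
wrist_force: [-0.5, 0.9, -0.5]
width: 0.0459
```

```bash
python3 -c "
from h import *
plan(.608,-.237,.138,-17);print(get_obs()['width'])"
```

```text
turn [ 0.001 -0.002 -0.001] then shift cm [0.29 0.04 3.2 ] from [ 0.6054 -0.2358  0.17  ]
0.04589611169109987
```

Emit:
{"op": "step_arm", "data": {"increments": "0.27 0.03 1.5 0 0 0;0 0 1 0 0 0;0 0 0.5 0 0 0;0 0 0.1 0 0 0;0 0 0 0 0 0"}}

```text
time: 46.55
tool_pos: [0.6082, -0.2367, 0.1372]
ee_rot: [3.141, 0.0, -0.297]
wrist_force: [-0.2, -0.1, -0.1]
width: 0.0457
```

Emit:
{"op": "step_arm", "data": {"increments": "0 0 0 0 0 0;0 0 0 0 0 0;0 0 0 0 0 0"}}

```text
time: 46.85
tool_pos: [0.6083, -0.2367, 0.137]
ee_rot: [3.141, 0.0, -0.297]
wrist_force: [0.1, 0.4, 0.6]
width: 0.0455
```

Emit:
{"op": "step_arm", "data": {"increments": "0 0 0 0 0 0;0 0 0 0 0 0;0 0 0 0 0 0;0 0 0 0 0 0;0 0 0 0 0 0", "claw": -0.4}}

```text
time: 47.35
tool_pos: [0.6081, -0.2365, 0.1367]
ee_rot: [3.142, 0.001, -0.297]
wrist_force: [0.6, -0.2, 1.1]
width: 0.0654
```

Emit:
{"op": "step_arm", "data": {"increments": "0 0 -1 0 0 0;0 0 -2 0 0 0;0 0 -2 0 0 0;0 0 0 0 0 0;0 0 0 0 0 0"}}

```text
time: 47.85
tool_pos: [0.6085, -0.2368, 0.1876]
ee_rot: [3.141, -0.001, -0.297]
wrist_force: [-0.2, 0.3, -0.4]
width: 0.0657
```

Emit:
{"op": "step_arm", "data": {"increments": "0 0 0 0 0 0;0 0 0 0 0 0;0 0 0 0 0 0;0 0 0 0 0 0;0 0 0 0 0 0", "claw": 1}}

```text
time: 48.35
tool_pos: [0.608, -0.2365, 0.1864]
ee_rot: [-3.142, 0.002, -0.297]
wrist_force: [-0.2, -0.2, 0.7]
width: 0.0294
```

Emit:
{"op": "step_arm", "data": {"increments": "0 0 0 0 0 0;0 0 0 0 0 0;0 0 0 0 0 0;0 0 0 0 0 0;0 0 0 0 0 0"}}

```text
time: 48.85
tool_pos: [0.6082, -0.2366, 0.1868]
ee_rot: [3.141, 0.001, -0.297]
wrist_force: [-0.6, 0.9, 0.6]
width: 0.0
```

```bash
python3 -c "
from h import *
im,C,o=look('wrist','w22'); plan(.609,-.237,.155,-17)
a=cv2.imread('pics/w18.png')[...,::-1]
for q in (a,im):
  d=q[200:205].mean(0).max(1); print([i for i in range(225,335) if d[i]>100][::12], [i for i in range(155,200) if q[i,300].min()>110][:2], [i for i in range(225,335) if q[236,i,0]>150 and q[236,i,1]<90][::20])"
```

```text
turn [ 0.     0.001 -0.001] then shift cm [0.09 0.01 3.18] from [ 0.6081 -0.2366  0.1868]
[225, 247, 259, 303, 315] [155, 156] [252, 272, 292]
[225, 247, 259, 303, 315] [155, 156] [252, 272, 292]
```

Identical placement to the first. Press, then retreat and check.

Emit:
{"op": "step_arm", "data": {"increments": "0.12 0 1.5 0 0 0;0 0 1.2 0 0 0;0 0 0.8 0 0 0;0 0 0.8 0 0 0;0 0 0.8 0 0 0"}}

```text
time: 49.4
tool_pos: [0.6095, -0.2377, 0.1368]
ee_rot: [3.14, -0.001, -0.297]
wrist_force: [-1.9, -1.8, 5.3]
width: 0.0006
```

Emit:
{"op": "step_arm", "data": {"increments": "0 0 0.9 0 0 0;0 0 0.9 0 0 0;0 0 0.9 0 0 0;0 0 0.9 0 0 0;0 0 0.6 0 0 0"}}

```text
time: 49.9
tool_pos: [0.6091, -0.2357, 0.0923]
ee_rot: [-3.14, 0.002, -0.297]
wrist_force: [-0.6, 0.5, 1.1]
width: 0.0009
```

Emit:
{"op": "step_arm", "data": {"increments": "0 0 0.4 0 0 0;0 0 0 0 0 0;0 0 0 0 0 0;0 0 0 0 0 0"}}

```text
time: 50.3
tool_pos: [0.6088, -0.2365, 0.0892]
ee_rot: [-3.141, 0.002, -0.297]
wrist_force: [-0.4, 0.6, -2.4]
width: 0.0007
```

Emit:
{"op": "step_arm", "data": {"increments": "0 0 -2 0 0 0;0 0 -3 0 0 0;0 0 -4 0 0 0;0 0 -3 0 0 0;-4.5 0 0 0 0 0"}}

```text
time: 50.8
tool_pos: [0.5719, -0.2265, 0.2148]
ee_rot: [3.14, -0.011, -0.297]
wrist_force: [-1.0, -0.2, 0.5]
width: 0.0002
```

Emit:
{"op": "step_arm", "data": {"increments": "-4.5 0 -2 0 0 0;-4.5 0 0 0 0 0;-4.5 0 0 0 0 0;-4.5 0 0 0 0 0;0 0 0 0 0 0"}}

```text
time: 51.3
tool_pos: [0.3904, -0.1694, 0.2309]
ee_rot: [3.141, 0.0, -0.298]
wrist_force: [-0.4, -1.4, 0.2]
width: 0.0004
```

Emit:
{"op": "step_arm", "data": {"increments": "-3 0 0 0 0 0;0 0 0 0 0 0;0 0 0 0 0 0;0 0 0 0 0 0"}}

```text
time: 51.7
tool_pos: [0.3666, -0.1627, 0.2304]
ee_rot: [3.141, -0.0, -0.297]
wrist_force: [0.4, 0.2, 0.0]
width: 0.0004
```

```bash
python3 -c "
from h import *
im,C,o=look('top','top2'); print(o['tool_pos'],o['time'])
a=im[130:310,130:430]
cv2.imwrite('pics/t2.png',cv2.resize(a,None,fx=2.6,fy=2.6,interpolation=2)[...,::-1])
for n in ('top0','top2'):
  q=cv2.imread(f'pics/{n}.png')
  print(n,q[150:190,235:280].mean().round(1),q[140:172,195:225].mean().round(1),q[222:240,350:408].mean().round(1))
"
```

```text
[ 0.36658258 -0.16273886  0.23039473] 51.7
top0 90.1 88.0 76.1
top2 90.6 88.6 76.6
```

View pics/t2.png

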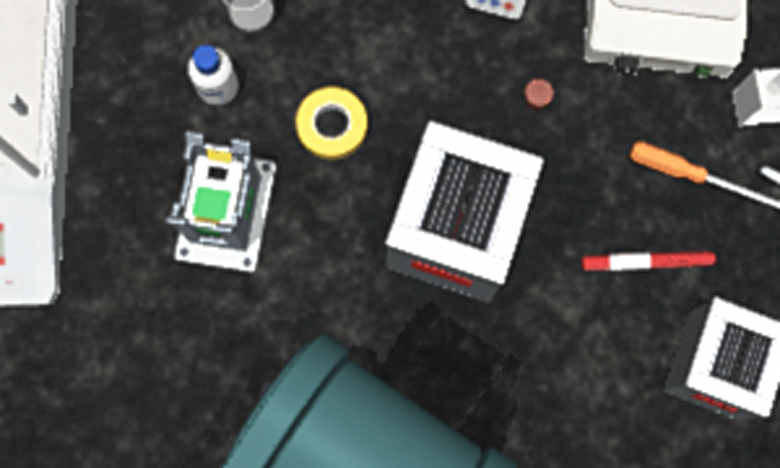

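```bash
python3 -c "
from bench import *
print(close_job())"
```

```text
the job is handed in; nothing more can be done
None
```

I sorted all five cartridges and handed the job in after about 52 s of the 210 s allowed. No verdict came back.

- **Green (three present):** each was laid in the magazine's mouth and pressed below the lips. A wrist picture after each press showed it flat, square in the well, with both yellow lips over it.
- **Red (two):** each was laid on the flaps of the larger reject box and pushed through.
    - **First:** the wrist picture showed the flaps shut and the cartridge low inside, about 25 mm up judging by its size in the picture.
    - **Second:** I did not look inside the box at close range. The upward force on the tool fell away at the end of the press. The last top view shows the flaps shut, with a trace of red in the slit between them.
- **Bystanders:** in the last top view the tape, bottle and marker are where they started.

The arm was standing clear of everything when I handed in. None of the checks failed. The two cameras disagreed by 1 to 2 mm on the magazine and box positions, which did not affect the fit.

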